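# Charge the conditioning chamber with viscometer balls

## Robot

A 7-joint arm with a two-finger parallel gripper is mounted at the origin on the work surface. World frame = base frame: x ahead of the robot, y to its left, z up, the work surface at z = 0. Lengths are in m, angles in rad, forces in N, time in s.
With the tool pointing down it reaches from about 0.4 to 0.85 m from the base axis. Payload 4.5 kg.
Tool frame: the origin (TCP) lies midway between the tips of the shut fingers; the grasp point (between the pads) lies behind it (r.grip_point_offset is the z of the grasp point in the tool frame, in m); z points along the fingers, y is the line along which they close (so a half turn about z gives the same grasp; the last joint's range is limited). The gripper opens to 88 mm and grips with 3 to 60 N. Pads are 18 mm wide; open, the fingers measure 123 mm over their backs; the gripper's body (75 mm by 187 mm) begins 45 mm behind the grasp point.
Start: joints at [-1.076, 0.689, -0.195, 1.565, 0.157, 0.902, -0.215], TCP at [0.278, 0.56, 0.239] pointing down, gripper open.
Joint ranges: [-3.01, 3.01], [-0.46, 2.08], [-1.47, 1.51], [0.13, 2.56], [-1, 4.14], [0.04, 2.09], [-2.66, 2.66]. Speed limits (rad/s): [2.57, 2.57, 3.14, 3.14, 3.14, 3.14, 3.14].

## Interface

Orientations are given as a unit quaternion [x, y, z, w].
In Python, from plant import r, optics, workorder gives the robot as it stands.
- The arm moves only by the shell command python3 -m creep 'ROWS' [FORCE]. ROWS is JSON, a list of rows, each an object of numbers: "grip": the gripper command: -1 is shut, 1 is fully open, values between are in proportion; "tx", "ty", "tz": the shift along the tool's x, y, z in cm; "spin": the turn about the tool's z in degrees. In form: [{"grip": .., "tx": .., "ty": .., "tz": .., "spin": ..}, ...]. A call has 1 to 8 rows; each row shifts and turns the commanded pose from where the row before left it, along the tool's axes as they then stand; what a row does not reach is not made up. A row lasts 1/12 s, in which the tool goes at most 41.7 mm and 7.16 degrees, less where a joint would pass 70% of its speed; a pose out of reach is approached as far as the arm can. A call with a gripper value outside its range is refused whole. The fingers move at their own pace and stop on an object; FORCE is the grip in N (left out, the last holds). Time passes only in rows, so rows that do not move let the fingers close. It gives the time, the measured TCP pose, the force, the opening and the grip force at its end, in the units of the state.
- r.get_state(): the state, without advancing time (a new reading comes with each control period).
- optics.snapshot(name): name is "scene" or "top" or "wrist"; returns (picture, depth): 420x560x3 uint8, red, green, blue; 420x560 float32, m along the optical axis (not along the pixel's ray), 0 where there is no reading.
- optics.get_calibration(name): a dict with "fx", "fy", "cx", "cy" (pixels), "extrinsics" (4x4, takes a point from world to camera coordinates). Camera axes: x right, y down, z forward; pixel columns grow to the right and rows downward; lengths in m; the calibration is good to about 2 mm. The wrist camera is an equidistant fisheye: a pixel r from the principal point sees the ray r / f radians off the axis. A picture is of the moment at which its call begins: read the wrist's pose just before it. get_calibration takes no time and is no camera call; for the wrist camera it gives the pose at the moment of the call.
- workorder.finish_job(): hands the job in; it is judged then, once.
The state is a dict: "clock": time; "q": joint angles; "qd": joint speeds; "joint_torque": joint torques, N m; "tool_pos": TCP position; "eef_rot": TCP orientation; "contact_force": force on the tool from outside, world axes, zero at the start; "moment": the same for the moment, N m; "opening": opening from 0.0 (shut) to 1.0 (fully open); "finger_force": force on a finger pad.
Only numpy, scipy, OpenCV 4.12 (cv2) and the standard library are available. Lean on these libraries where they do the work, as an engineer would, in place of code of your own. Each camera call takes 0.05 s, during which the arm holds its last target. There are 200 camera calls.

## Task

Put all the steel balls from the tray into the charging boat, pass the boat down through the slot in the chamber's cover without touching the cover, and tip it inside so that every ball rolls out into the chamber. Bring the boat out again and stand it upright in the rinse tub, and roll the counter's thumbwheel until the digit centred in its window is the number of balls you loaded. Leave the bottles, the jar and the beaker undisturbed.

Things in the scene. Friction and masses are not known exactly. Their poses are not given: they have to be found in the camera images.
- ball1: Bright steel ball, 18 mm across, 24 g; the point is its centre. Two, three or four of the balls are present (an absent one reads None from the start). They lie apart in the tray and may roll if knocked.
- ball2: Bright steel ball, 18 mm across, 24 g; the point is its centre. Two, three or four of the balls are present (an absent one reads None from the start). They lie apart in the tray and may roll if knocked.
- ball3: Bright steel ball, 18 mm across, 24 g; the point is its centre. Two, three or four of the balls are present (an absent one reads None from the start). They lie apart in the tray and may roll if knocked.
- ball4: Bright steel ball, 18 mm across, 24 g; the point is its centre. Two, three or four of the balls are present (an absent one reads None from the start). They lie apart in the tray and may roll if knocked.
- tray: Fixed shallow square tray, 160 x 160 mm, that holds the balls at the start: rubber floor 2 mm above the bench, rim only 5 mm above the bench. Origin: centre of its underside.
- boat: Loose steel charging boat, 120 g, 90 mm long (x), 26 mm wide (y), 130 mm high with its handle. Origin: under the trough's middle, on the underside; z up, front at -x. The trough runs from x = -40 to +36 mm, 22 mm wide inside, side walls about 9 mm above its floor (29 mm above the underside at the front), closed at the back (+x), open without a lip at the front. Holds four balls in a row.
- boat_handle (a point): On the axis of the boat's upright black handle bar, 12 mm (x) by 14 mm (y), at x = +42 mm of the boat; this point is 110 mm above the boat's underside, the bar reaches from 18 to 130 mm. Axes as the boat's. A good place to grip, across y.
- boat_lip (a point): Middle of the trough's open front edge (x = -40 mm, 20 mm above the underside); axes as the boat's. The trough's floor falls 10 degrees from here to the back (about 5 mm above the underside there): balls roll to the back and queue, and roll out over this edge once the boat is tipped front-down, surely at 35 to 45 degrees.
- chamber: Fixed white conditioning chamber, a hollow box 190 mm (x) by 140 mm (y) by 130 mm high, walls 4 mm, inner floor 4 mm above the bench. Origin: centre of its underside; its -x face has the dial and the dark panel and looks roughly to the robot.
- cover: Fixed steel cover plate of the chamber, 190 x 140 x 4 mm, its top 130 mm above the bench, with one slot through it. Origin: centre of its underside. The boat must never touch it.
- slot (a point): Centre of the slot, on the cover's top face. The slot is 124 mm long along x and 42 mm wide along y; axes as the chamber's. It takes the boat lengthways, front towards -x (or the other way round). Clear depth below the cover: 122 mm.
- tub: Loose white rinse tub (350 g), open at the top: 130 mm (x) by 60 mm (y) outside, 60 mm high, walls 4 mm, floor about 4 mm thick. Origin: centre of its underside. The boat stands in it lengthways, either way round, its handle sticking out of the top.
- counter: Fixed grey counter housing, 100 mm (x) by 80 mm (y), top face 73 mm above the bench. Origin: centre of its underside. In its top a small window shows one digit of the drum that turns with the thumbwheel; the digit in the middle of the window, x = 0, y = -9 mm, is the reading.
- wheel_top (a point): Topmost point of the knurled thumbwheel's rim (fixed to the housing), 85 mm above the bench, 16 mm to the +y side of the housing's centre; axes as the housing's. The wheel is a black disc of radius 40 mm, 12 mm thick, on a level axle along y, 40 mm below this point; its upper 12 mm stand out of the housing's flat top, so its rim can be pinched across y or dragged along x from above.
- wheel (a joint): Angle of the thumbwheel in rad: the reading is this angle / 0.6283 (36 degrees a digit: 0.628 for 1, 1.257 for 2, 1.885 for 3, 2.513 for 4). It grows when the top of the rim rolls to the housing's +x. Stops at -0.3 and 6.0, no detents; it stays where it is left and takes about 1 N at the rim.
- reagent: Bystander: white bottle, 60 mm across, 130 mm high; origin centre of its underside. Leave it alone.
- jar: Bystander: glass jar, 56 mm across, 80 mm high. Leave it alone.
- beaker: Bystander: glass beaker, 70 mm across, 85 mm high. Leave it alone.
- wash: Bystander: white bottle with a green cap, 60 mm across, 120 mm high. Leave it alone.

How it is judged:
On the way, in this order (a step that is already met when the one before it is completed fails the run):
1. all the balls lie in the boat's trough together (x of ball1 in the frame of boat between -0.042 and 0.038 m and y of ball1 in the frame of boat between -0.012 and 0.012 m and z of ball1 in the frame of boat between 0.005 and 0.04 m and x of ball2 in the frame of boat between -0.042 and 0.038 m and y of ball2 in the frame of boat between -0.012 and 0.012 m and z of ball2 in the frame of boat between 0.005 and 0.04 m and x of ball3 in the frame of boat between -0.042 and 0.038 m and y of ball3 in the frame of boat between -0.012 and 0.012 m and z of ball3 in the frame of boat between 0.005 and 0.04 m and x of ball4 in the frame of boat between -0.042 and 0.038 m and y of ball4 in the frame of boat between -0.012 and 0.012 m and z of ball4 in the frame of boat between 0.005 and 0.04 m), for 0.2 s.
2. the boat is down inside the chamber (its front end under the cover) and tipped by more than 20 degrees (x of boat_lip in the frame of chamber between -0.1 and 0.1 m and y of boat_lip in the frame of chamber between -0.07 and 0.07 m and z of boat_lip in the frame of chamber between 0 and 0.115 m and angle between boat's own z axis and vertical above 0.35 rad), for 0.1 s.
At the end, for the whole second after the job is handed in: Every ball present lies in the chamber at rest; the boat stands free on the floor of the rinse tub, upright within 15 degrees, the tub itself upright; the wheel shows the number of balls loaded (2, 3 or 4), centred within 0.17 rad (about a quarter of a digit) (x of ball1 in the frame of chamber between -0.093 and 0.093 m and y of ball1 in the frame of chamber between -0.068 and 0.068 m and z of ball1 in the frame of chamber between 0 and 0.06 m and x of ball2 in the frame of chamber between -0.093 and 0.093 m and y of ball2 in the frame of chamber between -0.068 and 0.068 m and z of ball2 in the frame of chamber between 0 and 0.06 m and x of ball3 in the frame of chamber between -0.093 and 0.093 m and y of ball3 in the frame of chamber between -0.068 and 0.068 m and z of ball3 in the frame of chamber between 0 and 0.06 m and x of ball4 in the frame of chamber between -0.093 and 0.093 m and y of ball4 in the frame of chamber between -0.068 and 0.068 m and z of ball4 in the frame of chamber between 0 and 0.06 m and linear speed of each of ball1, ball2, ball3, ball4 below 0.05 m/s and x of boat in the frame of tub between -0.025 and 0.025 m and y of boat in the frame of tub between -0.02 and 0.02 m and z of boat in the frame of tub between -0.002 and 0.012 m and angle between boat's own z axis and vertical below 0.26 rad and angle between tub's own z axis and vertical below 0.1 rad and linear speed of boat below 0.02 m/s and ((world x of each of ball2, ball3 above 9 m and (world x of ball4 above -9 m or value of joint wheel above 99 rad) and value of joint wheel between 1.08664 and 1.42664 rad) or (world x of each of ball2, ball4 above 9 m and (world x of ball3 above -9 m or value of joint wheel above 99 rad) and value of joint wheel between 1.08664 and 1.42664 rad) or (world x of ball2 above 9 m and (world x of ball3 above -9 m or value of joint wheel above 99 rad) and (world x of ball4 above -9 m or value of joint wheel above 99 rad) and value of joint wheel between 1.71496 and 2.05496 rad) or ((world x of ball2 above -9 m or value of joint wheel above 99 rad) and world x of each of ball3, ball4 above 9 m and value of joint wheel between 1.08664 and 1.42664 rad) or ((world x of ball2 above -9 m or value of joint wheel above 99 rad) and world x of ball3 above 9 m and (world x of ball4 above -9 m or value of joint wheel above 99 rad) and value of joint wheel between 1.71496 and 2.05496 rad) or ((world x of ball2 above -9 m or value of joint wheel above 99 rad) and (world x of ball3 above -9 m or value of joint wheel above 99 rad) and world x of ball4 above 9 m and value of joint wheel between 1.71496 and 2.05496 rad) or ((world x of ball2 above -9 m or value of joint wheel above 99 rad) and (world x of ball3 above -9 m or value of joint wheel above 99 rad) and (world x of ball4 above -9 m or value of joint wheel above 99 rad) and value of joint wheel between 2.34327 and 2.68327 rad))); the robot touches nothing.
It fails at once if the boat touches the chamber's cover (slot edges) with more than 0.5 N (contact force between boat and cover above 0.5 N).
It fails at once if a bottle, the jar or the beaker is moved by more than 30 mm (distance of any of reagent, jar, beaker, wash from where it was at the start of the episode above 0.03 m).
Of ball2, ball3, ball4 only 1 to 3 are there at a start; the rules pass over those that are not, and their reading is None.
At some moment in a run one of tub may be knocked a few centimetres aside while the robot is not near it.
It also fails if it takes over 208 s, if anything falls off the work surface, if the arm or the gripper's body presses on something with over 40 N, if the wrist force passes 120 N, or if a joint passes its speed limit or range.

## Working session

There is one attempt and no reset: what is moved stays moved. The work goes in short steps, Python scripts to look and compute and a shell command to move; the robot and the scene stay as the last step left them, time stands still between calls to the robot, and variables do not carry over. Pictures are saved under pics/ and viewed, at most 14 in all, crops included, and the job is handed in when it is done.

```bash
mkdir -p pics; ls; cat > h.py <<'E'
import numpy as np, cv2
from scipy.spatial.transform import Rotation as R
from plant import r, optics, workorder
def snap(n,f):
    c=optics.get_calibration(n); p,d=optics.snapshot(n)
    cv2.imwrite(f'pics/{f}.png',p[:,:,::-1]); np.save(f'pics/{f}.npy',d)
    np.savez(f'pics/{f}_c.npz',**{k:np.array(v) for k,v in c.items()}); return p,d,c
def load(f):
    return cv2.imread(f'pics/{f}.png'),np.load(f'pics/{f}.npy'),dict(np.load(f'pics/{f}_c.npz'))
def ray(c,u,v,fish=False):
    x=(u-c['cx'])/c['fx'];y=(v-c['cy'])/c['fy']
    if fish:
        t=np.hypot(x,y); s=np.sin(t)/t if t>1e-9 else 1
        d=np.array([x*s,y*s,np.cos(t)])
    else: d=np.array([x,y,1.])
    E=np.array(c['extrinsics']); Rm=E[:3,:3]; o=-Rm.T@E[:3,3]
    return o,Rm.T@d
def atz(c,u,v,z,fish=False):
    o,d=ray(c,u,v,fish); return o+d*(z-o[2])/d[2]
def dep(c,D,u,v):  # pinhole
    o,d=ray(c,u,v); return o+d*D[int(v),int(u)]
def proj(c,P):
    E=np.array(c['extrinsics']); q=E[:3,:3]@np.array(P)+E[:3,3]
    return np.array([c['fx']*q[0]/q[2]+c['cx'],c['fy']*q[1]/q[2]+c['cy']])
def tool():
    s=r.get_state(); return np.array(s['tool_pos']),R.from_quat(s['eef_rot'])
def to(P):  # world point -> shift in tool axes, cm, from the present TCP
    p,q=tool(); return np.round(q.inv().apply(np.array(P)-p)*100,2)
E
python3 - <<'E'
from h import *
s=r.get_state(); print(s, r.grip_point_offset); print(R.from_quat(s['eef_rot']).as_matrix().round(3))
for n in('scene','top'): snap(n,n+'0')
a=cv2.imread('pics/scene0.png');b=cv2.imread('pics/top0.png')
for n in('scene','top','wrist'):
    c=optics.get_calibration(n);print(n,c['fx'],c['cx'],c['cy'],np.linalg.inv(c['extrinsics']).round(3).tolist())
E
```

```text
pics
{'clock': 0.0, 'q': array([-1.0761954 ,  0.68997086, -0.19453681,  1.5663696 ,  0.15732063,
        0.90248402, -0.21512684]), 'qd': array([-0.00036532, -0.00143083,  0.0004879 , -0.00092488, -0.0009847 ,
        0.00122139, -0.00010444]), 'joint_torque': array([ 5.06412161e-04, -5.27562153e+01, -1.26673780e+00, -1.53431565e+01,
       -5.26941021e-02,  6.61400918e-03,  1.48907893e-04]), 'tool_pos': array([0.27766873, 0.55921697, 0.23791199]), 'eef_rot': array([ 2.28322967e-01,  9.73585014e-01, -9.06892676e-04, -1.43112405e-04]), 'contact_force': array([-0.84406864, -0.27944099, -0.67187671]), 'moment': array([-0.00719794,  0.00292992, -0.03163199]), 'finger_force': 0.0, 'opening': 0.9994961312628171} -0.0187
[[-0.896  0.445 -0.001]
 [ 0.445  0.896 -0.002]
 [-0.    -0.002 -1.   ]]
scene 461.8401922718958 276.7243742424688 204.56606946214805 [[-0.537, 0.48, -0.693, 1.376], [0.843, 0.287, -0.455, 0.615], [-0.019, -0.829, -0.559, 0.794], [0.0, 0.0, 0.0, 1.0]]
top 452.2381488192354 275.2478194764718 211.4799725346541 [[-0.022, -0.996, 0.083, 0.435], [-1.0, 0.023, 0.009, 0.069], [-0.011, -0.083, -0.997, 1.263], [0.0, 0.0, 0.0, 1.0]]
wrist 325.19226210127806 284.7178705382858 210.12578773073193 [[0.445, 0.849, 0.284, 0.205], [0.895, -0.422, -0.143, 0.596], [-0.002, 0.318, -0.948, 0.384], [0.0, 0.0, 0.0, 1.0]]
```

View pics/top0.png

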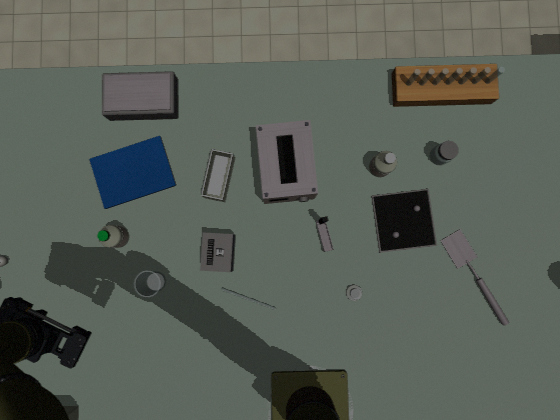

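View pics/scene0.png

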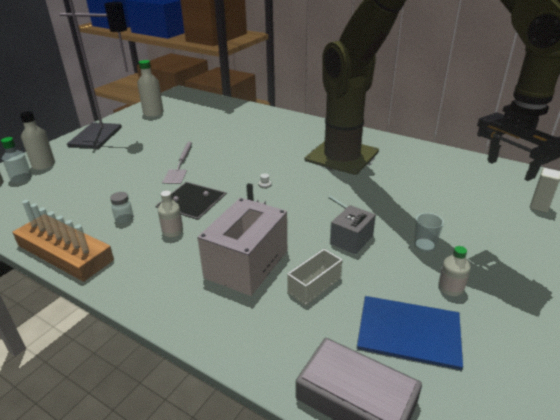

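The top view shows the tray at about (403,220) with balls near (417,209) and (396,235). The boat is at (324,234), the chamber at (288,160), the tub at (217,175) and the counter at (217,250). I'll zoom in next.

```bash
python3 - <<'E'
from h import *
b=cv2.imread('pics/top0.png')
c=b[110:285,190:450]; c=cv2.convertScaleAbs(c,alpha=1.6,beta=10)
cv2.imwrite('pics/topc.png',cv2.resize(c,None,fx=3.07,fy=3.07,interpolation=cv2.INTER_CUBIC))
E
```

```text
(no output)
```

View pics/topc.png

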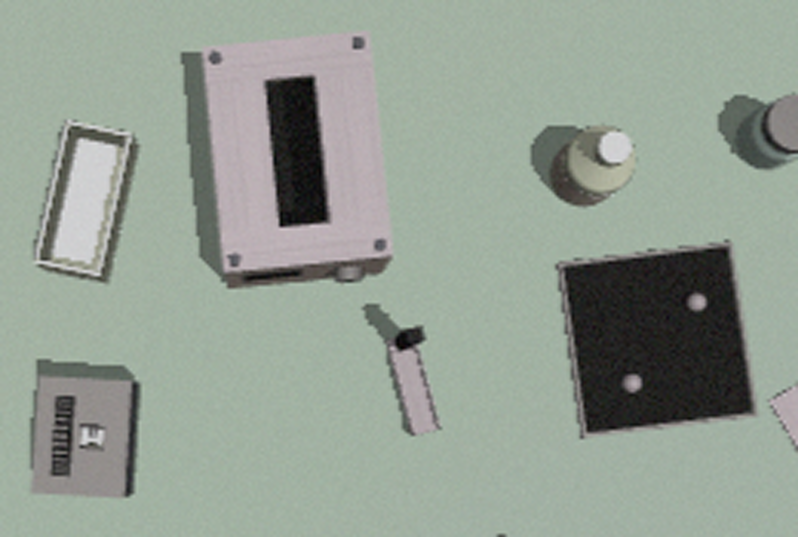

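The crop shows two balls, at crop pixels (697,301) and (632,382). The boat's front faces the robot and its black handle is at (410,337). The slot corners are about (265,81), (315,76), (328,222) and (279,227). Next I convert these to positions.

```bash
python3 - <<'E'
from h import *
_,D,c=load('top0')
P=lambda x,y,z: atz(c,190+(x+.5)/3.07-.5,110+(y+.5)/3.07-.5,z)
def quad(n,pts,z):
    q=np.array([P(x,y,z) for x,y in pts]); 
    e=[np.linalg.norm(q[i]-q[(i+1)%4])*1000 for i in range(4)]
    l=q[0]+q[1]-q[2]-q[3]  # +x direction
    print(n,q.mean(0).round(4),'sides',np.round(e),'yaw',np.degrees(np.arctan2(l[1],l[0])).round(1))
quad('slot',[(265,81),(315,76),(328,222),(279,227)],.13)
quad('cover',[(204,52),(368,36),(391,253),(225,270)],.13)
quad('boat',[(390,350),(418,345),(440,429),(410,434)],.029)
quad('tub',[(68,120),(135,132),(105,280),(36,264)],.06)
quad('counter',[(37,372),(133,380),(130,495),(32,492)],.073)
quad('tray',[(558,265),(731,243),(755,411),(583,437)],.005)
print('handle top',P(410,336,.13)); print('wheel',P(63,435,.085))
for b in [(697,301),(632,382)]: 
    print('ball',P(*b,.013), 'depth z',dep(c,D,190+b[0]/3.07,110+b[1]/3.07))
for n,b,z in [('wash',(600,150),.1),('jar',(785,130),.08)]: print(n,P(*b,z))
print(dep(c,D,110,236),dep(c,D,149,284))
E
```

```text
slot [0.6622 0.0489 0.13  ] sides [ 42. 123.  41. 123.] yaw 3.8
cover [0.6615 0.0487 0.13  ] sides [137. 183. 137. 183.] yaw 4.3
boat [ 0.466  -0.0522  0.029 ] sides [25. 77. 27. 76.] yaw 12.3
tub [0.6385 0.2332 0.06  ] sides [ 60. 133.  62. 130.] yaw -12.6
counter [0.4326 0.2364 0.073 ] sides [ 83.  98.  84. 102.] yaw -2.6
tray [ 0.5076 -0.2749  0.005 ] sides [159. 153. 157. 157.] yaw 5.6
handle top [ 0.50703999 -0.03996812  0.13      ]
wheel [0.43259334 0.25166024 0.085     ]
ball [ 0.5402264  -0.31041972  0.013     ] depth z [ 0.53863753 -0.30899991  0.02057083]
ball [ 0.46865387 -0.24885138  0.013     ] depth z [ 0.46749298 -0.24766396  0.02112354]
wash [ 0.66301612 -0.20830603  0.1       ]
jar [ 0.68053217 -0.37258042  0.08      ]
[0.47766469 0.50699251 0.10207239] [0.34639773 0.43374577 0.00685725]
```

```bash
A='{"tx":-2.74,"ty":-3.07}'; python3 -m creep '[{"tx":-2.74,"ty":-3.07},{"tx":-2.74,"ty":-3.07},{"tx":-2.74,"ty":-3.07},{"tx":-2.74,"ty":-3.07},{"tx":-2.74,"ty":-3.07},{"tx":-2.74,"ty":-3.07},{"tx":-2.74,"ty":-3.07},{"tx":-2.74,"ty":-3.07}]'
python3 -m creep '[{"tx":-2.74,"ty":-3.07},{"tx":-2.74,"ty":-3.07},{"tx":-2.74,"ty":-3.07},{"tx":-2.74,"ty":-3.07},{"tx":-2.74,"ty":-3.07},{"tx":-2.74,"ty":-3.07},{"tx":-2.74,"ty":-3.07},{"tx":-2.74,"ty":-3.07}]'
python3 -m creep '[{"tx":-2.74,"ty":-3.07},{"tx":-2.74,"ty":-3.07},{"tx":-2.74,"ty":-3.07},{"tx":-2.74,"ty":-3.07},{"tx":-2.74,"ty":-3.07},{"spin":7},{"spin":7},{"spin":7}]'
python3 -m creep '[{"spin":7},{"spin":7},{"spin":7},{"spin":7},{"spin":7},{"spin":7},{"spin":7},{"spin":7}]'
python3 -m creep '[{"spin":7},{"spin":7},{"spin":7},{"spin":7},{"spin":7},{"spin":7},{"spin":7},{"spin":7}]'
python3 - <<'E'
from h import *
s=r.get_state();print(s['q'].round(2)); p,q=tool(); print(p,q.as_matrix().round(3), np.degrees(np.arctan2(*q.as_matrix()[[1,0],1])))
E
```

```text
[-1.08  0.69 -0.19  1.57  0.16  0.9  -0.22]
[0.27768798 0.55928977 0.23800486] [[-0.896  0.445 -0.001]
 [ 0.445  0.896 -0.002]
 [-0.    -0.002 -1.   ]] 63.60389692073913$[0]: bad value
$[0]: bad value
$[0]: bad value
$[0]: bad value
$[0]: bad value
```

Each row probably needs all five keys.

```bash
python3 -m creep '[{"grip":1,"tx":-2.74,"ty":-3.07,"tz":0,"spin":0},{"grip":1,"tx":-2.74,"ty":-3.07,"tz":0,"spin":0},{"grip":1,"tx":-2.74,"ty":-3.07,"tz":0,"spin":0},{"grip":1,"tx":-2.74,"ty":-3.07,"tz":0,"spin":0},{"grip":1,"tx":-2.74,"ty":-3.07,"tz":0,"spin":0},{"grip":1,"tx":-2.74,"ty":-3.07,"tz":0,"spin":0},{"grip":1,"tx":-2.74,"ty":-3.07,"tz":0,"spin":0},{"grip":1,"tx":-2.74,"ty":-3.07,"tz":0,"spin":0}]'
python3 - <<'E'
from h import *
s=r.get_state();print(s['q'].round(2)); p,q=tool(); print(p,q.as_matrix().round(3), np.degrees(np.arctan2(*q.as_matrix()[[1,0],1])))
E
```

```text
clock: 0.77
tool_pos: [0.365, 0.2404, 0.2386]
eef_rot: [0.228, 0.974, -0.0, -0.0]
contact_force: [1.0, 0.6, -0.2]
opening: 0.995
finger_force: 0.0
[-0.52  0.46 -0.24  2.1   0.19  0.6   0.22]
[0.36502644 0.24037114 0.23863045] [[-0.896  0.444 -0.   ]
 [ 0.444  0.896 -0.   ]
 [-0.    -0.    -1.   ]] 63.62965268659496
```

```bash
python3 -m creep '[{"grip":1,"tx":-2.74,"ty":-3.07,"tz":0,"spin":0},{"grip":1,"tx":-2.74,"ty":-3.07,"tz":0,"spin":0},{"grip":1,"tx":-2.74,"ty":-3.07,"tz":0,"spin":0},{"grip":1,"tx":-2.74,"ty":-3.07,"tz":0,"spin":0},{"grip":1,"tx":-2.74,"ty":-3.07,"tz":0,"spin":0},{"grip":1,"tx":-2.74,"ty":-3.07,"tz":0,"spin":0},{"grip":1,"tx":-2.74,"ty":-3.07,"tz":0,"spin":0},{"grip":1,"tx":-2.74,"ty":-3.07,"tz":0,"spin":0}]' >/dev/null
python3 -m creep '[{"grip":1,"tx":-2.74,"ty":-3.07,"tz":0,"spin":0},{"grip":1,"tx":-2.74,"ty":-3.07,"tz":0,"spin":0},{"grip":1,"tx":-2.74,"ty":-3.07,"tz":0,"spin":0},{"grip":1,"tx":-2.74,"ty":-3.07,"tz":0,"spin":0},{"grip":1,"tx":-2.74,"ty":-3.07,"tz":0,"spin":0},{"grip":1,"tx":0,"ty":0,"tz":0,"spin":-7},{"grip":1,"tx":0,"ty":0,"tz":0,"spin":-7},{"grip":1,"tx":0,"ty":0,"tz":0,"spin":-7}]' >/dev/null
python3 -m creep '[{"grip":1,"tx":0,"ty":0,"tz":0,"spin":-7},{"grip":1,"tx":0,"ty":0,"tz":0,"spin":-7},{"grip":1,"tx":0,"ty":0,"tz":0,"spin":-3.7},{"grip":1,"tx":0,"ty":0,"tz":0,"spin":0},{"grip":1,"tx":0,"ty":0,"tz":0,"spin":0}]'
python3 - <<'E'
from h import *
s=r.get_state();print(s['q'].round(2)); p,q=tool(); print(p,q.as_matrix().round(3), np.degrees(np.arctan2(*q.as_matrix()[[1,0],1])))
snap('wrist','w0')
E
```

```text
clock: 2.52
tool_pos: [0.5063, -0.2735, 0.2383]
eef_rot: [-0.106, 0.994, 0.0, -0.0]
contact_force: [-0.3, 0.2, 0.1]
opening: 1.0
finger_force: 0.0
[ 0.7   0.66 -0.49  1.71  0.38  0.87  1.83]
[ 0.50632345 -0.27349242  0.23834879] [[-0.978 -0.211 -0.001]
 [-0.211  0.978  0.001]
 [ 0.     0.001 -1.   ]] 102.17233692406394
```

View pics/w0.png

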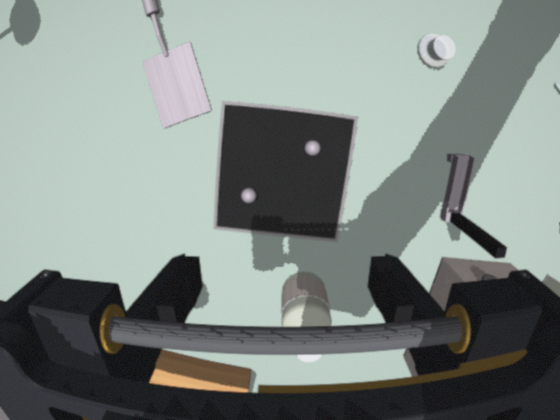

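The wrist view shows just two balls, at (312,148) and (249,196), so the count is 2.

```bash
python3 - <<'E'
from h import *
im,D,c=load('w0')
g=cv2.cvtColor(im,cv2.COLOR_BGR2GRAY)
for u,v in [(312,148),(249,196)]:
    w=g[v-12:v+13,u-12:u+13]; m=(w>70).astype(np.uint8); M=cv2.moments(m,True)
    uu,vv=u-12+M['m10']/M['m00'],v-12+M['m01']/M['m00']
    P=atz(c,uu,vv,.012,True); print(uu,vv,m.sum(),P,to(P),to([P[0],P[1],.004]))
E
```

```text
312.1268292682927 147.50731707317073 205 [ 0.46775157 -0.24967279  0.012     ] [ 3.27  3.13 22.65] [ 3.27  3.13 23.45]
247.94240837696336 195.05759162303664 191 [ 0.53934845 -0.31155386  0.012     ] [-2.43 -4.43 22.64] [-2.43 -4.43 23.44]
```

```bash
python3 -m creep '[{"grip":-0.25,"tx":0.8,"ty":0.8,"tz":3.5,"spin":0},{"grip":-0.25,"tx":0.8,"ty":0.8,"tz":3.5,"spin":0},{"grip":-0.25,"tx":0.8,"ty":0.8,"tz":3.5,"spin":0},{"grip":-0.25,"tx":0.87,"ty":0.73,"tz":3.5,"spin":0},{"grip":-0.25,"tx":0,"ty":0,"tz":3.5,"spin":0},{"grip":-0.25,"tx":0,"ty":0,"tz":1.5,"spin":0},{"grip":-0.25,"tx":0,"ty":0,"tz":0,"spin":0},{"grip":-0.25,"tx":0,"ty":0,"tz":0,"spin":0}]' 15
python3 -m creep '[{"grip":-0.25,"tx":0,"ty":0,"tz":1.5,"spin":0},{"grip":-0.25,"tx":0,"ty":0,"tz":1.5,"spin":0},{"grip":-0.25,"tx":0,"ty":0,"tz":1.3,"spin":0},{"grip":-0.25,"tx":0,"ty":0,"tz":0,"spin":0}]'
python3 - <<'E'
from h import *
print(to([.4678,-.2497,.004])); snap('wrist','w1')
E
```

```text
clock: 3.23
tool_pos: [0.468, -0.2496, 0.0484]
eef_rot: [-0.107, 0.994, 0.0, -0.001]
contact_force: [-0.1, 0.7, 0.5]
opening: 0.418
finger_force: 0.0
clock: 3.57
tool_pos: [0.4685, -0.2499, 0.0057]
eef_rot: [-0.107, 0.994, -0.0, 0.0]
contact_force: [0.3, 0.3, -0.3]
opening: 0.373
finger_force: 0.0
[0.06 0.04 0.17]
```

View pics/w1.png

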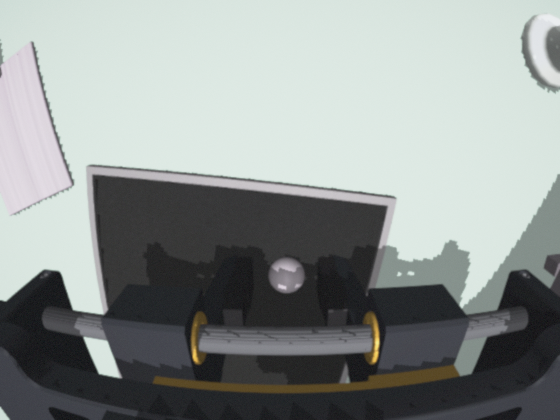

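The ball sits between the fingers at (287,275). I'll check its offset along tool x, then close and lift.

```bash
python3 - <<'E'
from h import *
im,D,c=load('w1'); P=atz(c,286.5,274.5,.011,True); print(P,to(P))
E
python3 -m creep '[{"grip":-1,"tx":0,"ty":0,"tz":0.15,"spin":0},{"grip":-1,"tx":0,"ty":0,"tz":0,"spin":0},{"grip":-1,"tx":0,"ty":0,"tz":0,"spin":0},{"grip":-1,"tx":0,"ty":0,"tz":0,"spin":0},{"grip":-1,"tx":0,"ty":0,"tz":0,"spin":0},{"grip":-1,"tx":0,"ty":0,"tz":0,"spin":0}]' 15
python3 -m creep '[{"grip":-1,"tx":0,"ty":0,"tz":-1.5,"spin":0},{"grip":-1,"tx":0,"ty":0,"tz":-2.5,"spin":0},{"grip":-1,"tx":0,"ty":0,"tz":-4,"spin":0},{"grip":-1,"tx":0,"ty":0,"tz":-4,"spin":0},{"grip":-1,"tx":0,"ty":0,"tz":-3,"spin":0},{"grip":-1,"tx":0,"ty":0,"tz":0,"spin":0}]'
```

```text
[ 0.4678629 -0.249441   0.011    ] [ 0.07  0.08 -0.45]
clock: 4.12
tool_pos: [0.4687, -0.2502, 0.005]
eef_rot: [-0.107, 0.994, -0.0, 0.001]
contact_force: [-0.4, 0.9, 6.1]
opening: 0.186
finger_force: 15.0
clock: 4.62
tool_pos: [0.471, -0.2509, 0.1595]
eef_rot: [-0.107, 0.994, -0.002, 0.004]
contact_force: [1.0, 0.1, -1.1]
opening: 0.19
finger_force: 15.0
```

```bash
python3 - <<'E'
from h import *
print(to([.4465,-.0563,.12]))
E
```

```text
[-1.71 19.56  3.86]
```

```bash
python3 -m creep '[{"grip":-1,"tx":-0.3,"ty":3,"tz":0,"spin":0},{"grip":-1,"tx":-0.3,"ty":3.5,"tz":0,"spin":0},{"grip":-1,"tx":-0.3,"ty":3.5,"tz":0,"spin":0},{"grip":-1,"tx":-0.3,"ty":3.5,"tz":0.5,"spin":0},{"grip":-1,"tx":-0.3,"ty":3.5,"tz":0.5,"spin":0},{"grip":-1,"tx":-0.2,"ty":2.56,"tz":0,"spin":0},{"grip":-1,"tx":0,"ty":0,"tz":0,"spin":0},{"grip":-1,"tx":0,"ty":0,"tz":0,"spin":0}]'
python3 - <<'E'
from h import *
snap('wrist','w2')
E
```

```text
clock: 5.28
tool_pos: [0.4424, -0.0536, 0.1438]
eef_rot: [-0.109, 0.994, 0.0, -0.001]
contact_force: [-0.4, -0.9, -0.2]
opening: 0.187
finger_force: 15.0
```

View pics/w2.png

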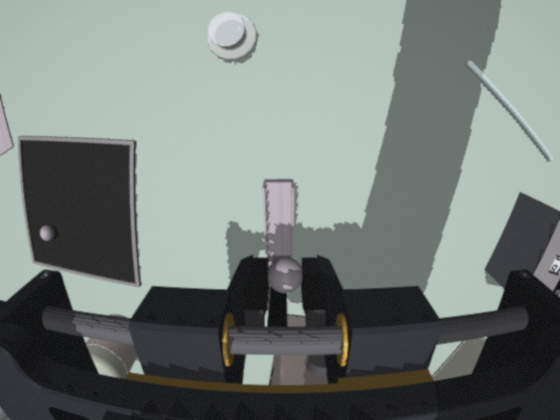

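The view shows the held ball at (285,274), the boat's front edge at about (265..294,180) and the remaining ball at (47,233). I'll get the boat's edges by colour.

```bash
python3 - <<'E'
from h import *
im,D,c=load('w2'); s=cv2.GaussianBlur(im,(3,3),0).astype(int)
m=(s[:,:,2]-s[:,:,1])  # R-G
for v in range(176,252,8):
    row=m[v,250:315]; print(v,''.join('#' if x>0 else '.' for x in row))
pts=[]
for v in range(186,240,3):
    ix=np.where(m[v,250:315]>0)[0]+250
    if len(ix): pts.append((v,ix.min(),ix.max()))
Q=np.array([atz(c,(a+b)/2,v,.029,True) for v,a,b in pts]); W=[np.linalg.norm(atz(c,a-.5,v,.029,True)-atz(c,b+.5,v,.029,True))*1000 for v,a,b in pts]
print(np.round(W)); 
mu=Q.mean(0); U=np.linalg.svd(Q-mu)[2][0]; U*=np.sign(U[0]); print(mu,np.degrees(np.arctan2(U[1],U[0])))
F=atz(c,279.5,180,.025,True); print('front',F)
E
```

```text
176 .................................................................
184 ..............#############################......................
192 .............###############################.....................
200 ..............##############################.....................
208 ..............##############################.....................
216 ..............##############################.....................
224 ...............#############################.....................
232 ..............#############################......................
240 ................###########################......................
248 ................###########################......................
[24. 26. 26. 25. 25. 25. 25. 25. 25. 26. 26. 26. 25. 24. 24. 24. 25. 24.]
[ 0.4507951  -0.05752845  0.029     ] 12.453636168187847
front [ 0.42452948 -0.06233205  0.025     ]
```

```bash
python3 - <<'E'
from h import *
im,D,c=load('w2'); p,q=tool(); P=atz(c,285,274.5,p[2]+.006,True); print(p,P,to(P)); print(to([.4465,-.0583,.035]))
E
```

```text
[ 0.4425872  -0.05528622  0.14383022] [ 0.44156426 -0.05398555  0.14983022] [ 0.07  0.15 -0.6 ]
[-0.33 -0.37 10.88]
```

```bash
python3 -m creep '[{"grip":-1,"tx":-0.33,"ty":-0.35,"tz":3,"spin":0},{"grip":-1,"tx":0,"ty":0,"tz":3,"spin":0},{"grip":-1,"tx":0,"ty":0,"tz":3,"spin":0},{"grip":-1,"tx":0,"ty":0,"tz":0.9,"spin":0},{"grip":-1,"tx":0,"ty":0,"tz":0,"spin":0},{"grip":-1,"tx":0,"ty":0,"tz":0,"spin":0}]'
python3 - <<'E'
from h import *
im,D,c=snap('wrist','w3'); im=cv2.imread('pics/w3.png')
cv2.imwrite('pics/w3c.png',cv2.resize(cv2.convertScaleAbs(im[150:310,200:370],alpha=1.5),None,fx=3.6,fy=3.6,interpolation=cv2.INTER_CUBIC))
E
```

```text
clock: 5.83
tool_pos: [0.4466, -0.0593, 0.0448]
eef_rot: [-0.106, 0.994, -0.0, -0.001]
contact_force: [-0.6, -0.0, -0.2]
opening: 0.189
finger_force: 15.0
```

View pics/w3c.png

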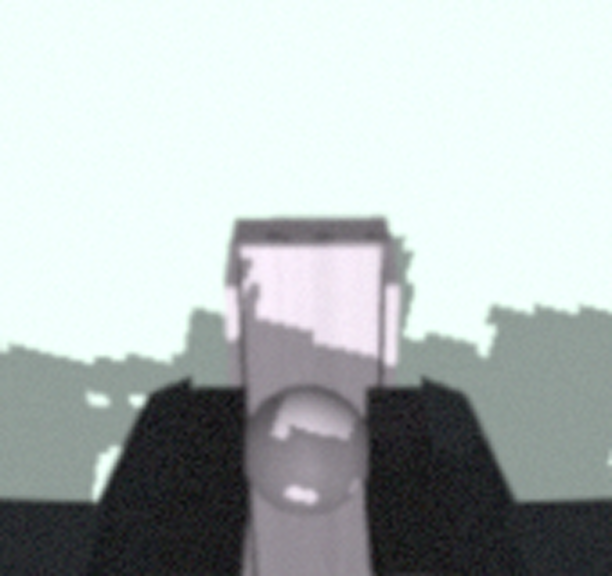

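```bash
python3 - <<'E'
from h import *
im,D,c=load('w3'); P=atz(c,286.7,217.0,.02,True); print(P,to(P)); b=atz(c,285,275,.051,True); print(to(b))
E
python3 -m creep '[{"grip":-1,"tx":0,"ty":0.12,"tz":0.5,"spin":0},{"grip":-1,"tx":0,"ty":0,"tz":0.5,"spin":0},{"grip":-1,"tx":0,"ty":0,"tz":0,"spin":0}]'
```

```text
[ 0.42673142 -0.06278775  0.02      ] [2.06 0.07 2.55]
[ 0.13 -0.03 -0.55]
clock: 6.13
tool_pos: [0.4469, -0.0567, 0.0351]
eef_rot: [-0.107, 0.994, 0.0, 0.0]
contact_force: [-0.1, -0.8, 0.8]
opening: 0.192
finger_force: 15.0
```

```bash
python3 -m creep '[{"grip":-0.5,"tx":0,"ty":0,"tz":0,"spin":0},{"grip":-0.3,"tx":0,"ty":0,"tz":0,"spin":0},{"grip":-0.25,"tx":0,"ty":0,"tz":0,"spin":0},{"grip":-0.25,"tx":0,"ty":0,"tz":0,"spin":0},{"grip":-0.25,"tx":0,"ty":0,"tz":0,"spin":0}]'
python3 -m creep '[{"grip":-0.25,"tx":0,"ty":0,"tz":-3,"spin":0},{"grip":-0.25,"tx":0,"ty":0,"tz":-3.5,"spin":0},{"grip":-0.25,"tx":0,"ty":0,"tz":-3.5,"spin":0},{"grip":-0.25,"tx":0,"ty":0,"tz":0,"spin":0},{"grip":-0.25,"tx":0,"ty":0,"tz":0,"spin":0}]'
python3 - <<'E'
from h import *
im,D,c=snap('wrist','w4'); im=cv2.imread('pics/w4.png')
cv2.imwrite('pics/w4c.png',cv2.resize(cv2.convertScaleAbs(im[140:380,180:400],alpha=1.5),None,fx=2.4,fy=2.4,interpolation=cv2.INTER_CUBIC))
print(to([.5390,-.311,.12]))
E
```

```text
clock: 6.55
tool_pos: [0.4468, -0.0566, 0.0353]
eef_rot: [-0.107, 0.994, 0.0, 0.0]
contact_force: [-0.5, 0.4, 0.4]
opening: 0.375
finger_force: 0.0
clock: 6.97
tool_pos: [0.4477, -0.0569, 0.1368]
eef_rot: [-0.107, 0.994, -0.0, 0.002]
contact_force: [-0.9, -0.2, 0.4]
opening: 0.375
finger_force: 0.0
[ -3.61 -26.78   1.57]
```

View pics/w4c.png

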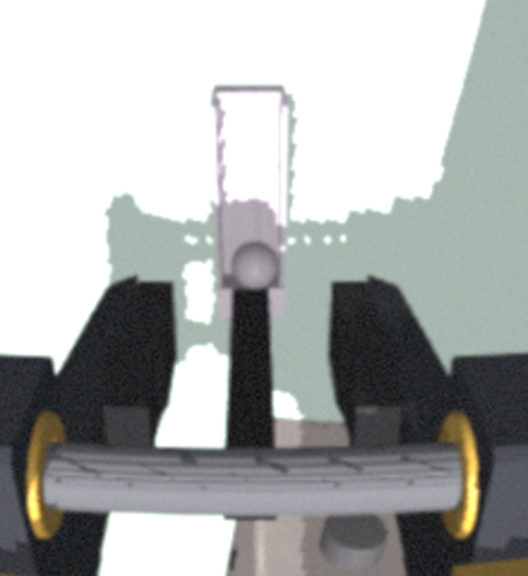

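Ball 1 lies in the trough at the back, at crop (254,265). Next is ball 2.

```bash
python3 -m creep '[{"grip":-0.25,"tx":-0.5,"ty":-3.8,"tz":0,"spin":0},{"grip":-0.25,"tx":-0.5,"ty":-3.8,"tz":0,"spin":0},{"grip":-0.25,"tx":-0.5,"ty":-3.8,"tz":0,"spin":0},{"grip":-0.25,"tx":-0.5,"ty":-3.8,"tz":0,"spin":0},{"grip":-0.25,"tx":-0.5,"ty":-3.8,"tz":0,"spin":0},{"grip":-0.25,"tx":-0.5,"ty":-3.8,"tz":0,"spin":0},{"grip":-0.25,"tx":-0.6,"ty":-4,"tz":0,"spin":0},{"grip":-0.25,"tx":0,"ty":0,"tz":0,"spin":0}]'
python3 -m creep '[{"grip":-0.25,"tx":0,"ty":0,"tz":3.5,"spin":0},{"grip":-0.25,"tx":0,"ty":0,"tz":3.5,"spin":0},{"grip":-0.25,"tx":0,"ty":0,"tz":2,"spin":0},{"grip":-0.25,"tx":0,"ty":0,"tz":0,"spin":0},{"grip":-0.25,"tx":0,"ty":0,"tz":0,"spin":0}]'
python3 - <<'E'
from h import *
im,D,c=snap('wrist','w5'); g=cv2.cvtColor(cv2.GaussianBlur(im,(3,3),0),cv2.COLOR_RGB2GRAY)
p=cv2.HoughCircles(g[180:330,200:370],cv2.HOUGH_GRADIENT,1,30,param1=80,param2=15,minRadius=7,maxRadius=25); print(p)
for a in p[0][:3]:
    P=atz(c,200+a[0],180+a[1],.011,True); print(P,to([P[0],P[1],.006]))
print(to([.5390,-.311,.006]))
E
```

```text
clock: 7.68
tool_pos: [0.5388, -0.321, 0.1324]
eef_rot: [-0.102, 0.995, -0.003, -0.001]
contact_force: [-0.6, -1.7, -0.6]
opening: 0.375
finger_force: 0.0
clock: 8.1
tool_pos: [0.5375, -0.3097, 0.043]
eef_rot: [-0.108, 0.994, 0.001, -0.002]
contact_force: [-0.1, 0.4, 0.6]
opening: 0.372
finger_force: 0.0
[[[81.5 67.5 14.1]]]
[ 0.539819   -0.31137094  0.011     ] [-0.07 -0.14  3.86]
[-0.   -0.08  3.86]
```

```bash
python3 -m creep '[{"grip":-0.25,"tx":-0.05,"ty":-0.1,"tz":2,"spin":0},{"grip":-0.25,"tx":0,"ty":0,"tz":1.3,"spin":0},{"grip":-0.25,"tx":0,"ty":0,"tz":0.55,"spin":0},{"grip":-0.25,"tx":0,"ty":0,"tz":0,"spin":0},{"grip":-1,"tx":0,"ty":0,"tz":0,"spin":0},{"grip":-1,"tx":0,"ty":0,"tz":0,"spin":0},{"grip":-1,"tx":0,"ty":0,"tz":0,"spin":0},{"grip":-1,"tx":0,"ty":0,"tz":0,"spin":0}]' 15
python3 -m creep '[{"grip":-1,"tx":0,"ty":0,"tz":0,"spin":0},{"grip":-1,"tx":0,"ty":0,"tz":-1.5,"spin":0},{"grip":-1,"tx":0,"ty":0,"tz":-2.5,"spin":0},{"grip":-1,"tx":0,"ty":0,"tz":-3.5,"spin":0},{"grip":-1,"tx":0,"ty":0,"tz":-3.5,"spin":0},{"grip":-1,"tx":0,"ty":0,"tz":0,"spin":0}]'
python3 - <<'E'
from h import *
print(to([.4469,-.0567,.1]))
E
```

```text
clock: 8.82
tool_pos: [0.5402, -0.3119, 0.0075]
eef_rot: [-0.107, 0.994, -0.0, 0.001]
contact_force: [1.0, 0.9, 1.0]
opening: 0.187
finger_force: 15.0
clock: 9.32
tool_pos: [0.5438, -0.3129, 0.1243]
eef_rot: [-0.107, 0.994, -0.003, 0.005]
contact_force: [1.6, 0.4, 0.9]
opening: 0.188
finger_force: 15.0
[ 4.04 27.11  2.21]
```

```bash
python3 -m creep '[{"grip":-1,"tx":0.5,"ty":3.4,"tz":0,"spin":0},{"grip":-1,"tx":0.5,"ty":3.4,"tz":0,"spin":0},{"grip":-1,"tx":0.5,"ty":3.4,"tz":0,"spin":0},{"grip":-1,"tx":0.5,"ty":3.4,"tz":0,"spin":0},{"grip":-1,"tx":0.5,"ty":3.4,"tz":0,"spin":0},{"grip":-1,"tx":0.5,"ty":3.4,"tz":0,"spin":0},{"grip":-1,"tx":0.5,"ty":3.4,"tz":0,"spin":0},{"grip":-1,"tx":0.3,"ty":3.2,"tz":0,"spin":0}]' >/dev/null
python3 -m creep '[{"grip":-1,"tx":0,"ty":0,"tz":0,"spin":0},{"grip":-1,"tx":0,"ty":0,"tz":0,"spin":0},{"grip":-1,"tx":0,"ty":0,"tz":0,"spin":0},{"grip":-1,"tx":0,"ty":0,"tz":0,"spin":0}]'
python3 - <<'E'
from h import *
print(to([.4469,-.0567,.035]))
E
```

```text
clock: 10.32
tool_pos: [0.4455, -0.0576, 0.1169]
eef_rot: [-0.106, 0.994, -0.0, 0.0]
contact_force: [0.4, -0.4, -0.8]
opening: 0.187
finger_force: 15.0
[-0.15  0.06  8.19]
```

```bash
python3 -m creep '[{"grip":-1,"tx":-0.1,"ty":0.06,"tz":3,"spin":0},{"grip":-1,"tx":0,"ty":0,"tz":3,"spin":0},{"grip":-1,"tx":0,"ty":0,"tz":1.5,"spin":0},{"grip":-1,"tx":0,"ty":0,"tz":0.65,"spin":0},{"grip":-1,"tx":0,"ty":0,"tz":0,"spin":0},{"grip":-1,"tx":0,"ty":0,"tz":0,"spin":0},{"grip":-1,"tx":0,"ty":0,"tz":0,"spin":0}]'
python3 -m creep '[{"grip":-0.5,"tx":0,"ty":0,"tz":0,"spin":0},{"grip":-0.3,"tx":0,"ty":0,"tz":0,"spin":0},{"grip":-0.25,"tx":0,"ty":0,"tz":0,"spin":0},{"grip":-0.25,"tx":0,"ty":0,"tz":0,"spin":0},{"grip":-0.25,"tx":0,"ty":0,"tz":0,"spin":0}]'
python3 -m creep '[{"grip":-0.25,"tx":0,"ty":0,"tz":-3,"spin":0},{"grip":-0.25,"tx":0,"ty":0,"tz":-3.5,"spin":0},{"grip":-0.25,"tx":0,"ty":0,"tz":-3.5,"spin":0},{"grip":-0.25,"tx":0,"ty":0,"tz":-3.5,"spin":0},{"grip":-0.25,"tx":0,"ty":0,"tz":0,"spin":0},{"grip":-0.25,"tx":0,"ty":0,"tz":0,"spin":0}]'
python3 - <<'E'
from h import *
im,D,c=snap('wrist','w6'); im=cv2.imread('pics/w6.png')
cv2.imwrite('pics/w6c.png',cv2.resize(cv2.convertScaleAbs(im[140:380,180:400],alpha=1.2),None,fx=2.4,fy=2.4,interpolation=cv2.INTER_CUBIC))
E
```

```text
clock: 10.9
tool_pos: [0.4464, -0.0558, 0.036]
eef_rot: [-0.106, 0.994, -0.0, 0.001]
contact_force: [0.2, -0.4, 0.0]
opening: 0.188
finger_force: 15.0
clock: 11.32
tool_pos: [0.446, -0.0552, 0.0355]
eef_rot: [-0.107, 0.994, 0.0, 0.0]
contact_force: [-0.2, -0.5, -0.8]
opening: 0.378
finger_force: 0.0
clock: 11.82
tool_pos: [0.4468, -0.0556, 0.1718]
eef_rot: [-0.107, 0.994, -0.0, 0.002]
contact_force: [0.2, 0.2, -0.2]
opening: 0.377
finger_force: 0.0
```

View pics/w6c.png

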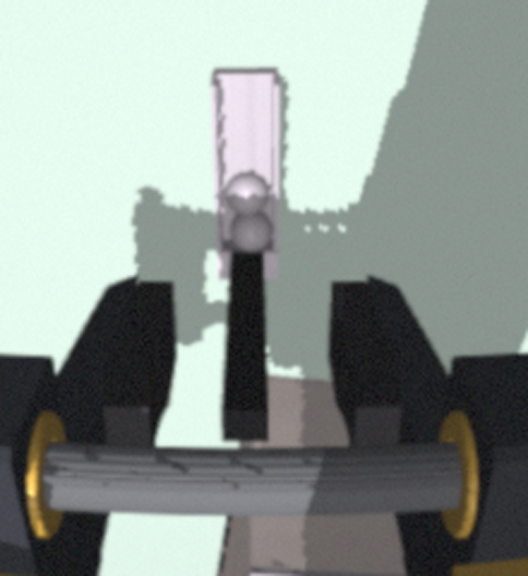

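Both balls are in the trough, at (246,190) and (251,230) in the crop. Next I grip the handle at about (0.508,-0.0427).

```bash
python3 - <<'E'
from h import *
print(to([.508,-.0427,.0985]))
E
```

```text
[-6.34 -0.05  7.21]
```

```bash
python3 -m creep '[{"grip":-0.1,"tx":-2.3,"ty":0,"tz":0,"spin":0},{"grip":-0.1,"tx":-2.5,"ty":0,"tz":0,"spin":0},{"grip":-0.1,"tx":-1.5,"ty":-0.05,"tz":0,"spin":0},{"grip":-0.1,"tx":0,"ty":0,"tz":0,"spin":0},{"grip":-0.1,"tx":0,"ty":0,"tz":0,"spin":0},{"grip":-0.1,"tx":0,"ty":0,"tz":2.5,"spin":0},{"grip":-0.1,"tx":0,"ty":0,"tz":2.5,"spin":0},{"grip":-0.1,"tx":0,"ty":0,"tz":2.2,"spin":0}]'
python3 -m creep '[{"grip":-0.1,"tx":0,"ty":0,"tz":0,"spin":0},{"grip":-0.1,"tx":0,"ty":0,"tz":0,"spin":0}]'
python3 - <<'E'
from h import *
print(to([.508,-.0427,.0985])); im,D,c=snap('wrist','w7'); im=cv2.imread('pics/w7.png')
cv2.imwrite('pics/w7c.png',cv2.resize(cv2.convertScaleAbs(im[140:380,160:410],alpha=1.5),None,fx=2.4,fy=2.4,interpolation=cv2.INTER_CUBIC))
E
```

```text
clock: 12.53
tool_pos: [0.505, -0.0429, 0.0965]
eef_rot: [-0.107, 0.994, -0.0, -0.002]
contact_force: [0.4, -0.4, -1.3]
opening: 0.449
finger_force: 0.0
clock: 12.7
tool_pos: [0.5051, -0.0425, 0.0972]
eef_rot: [-0.107, 0.994, -0.0, -0.003]
contact_force: [-0.3, -0.1, 0.1]
opening: 0.451
finger_force: 0.0
[-0.28 -0.08 -0.13]
```

View pics/w7c.png

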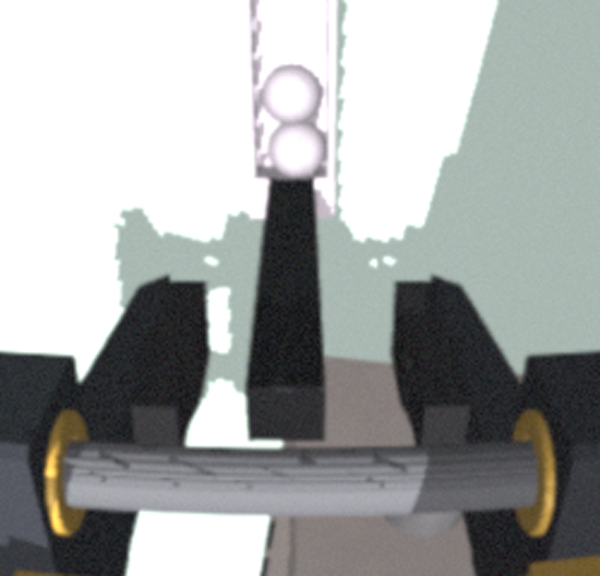

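```bash
python3 - <<'E'
from h import *
im,D,c=load('w7'); 
for v in (385,438):
    P=atz(c,160+286.5/2.4,140+v/2.4,.13,True); print(P,to(P))
for u in (250,322): P=atz(c,160+u/2.4,140+385/2.4,.13,True); print(P,to(P))
E
```

```text
[ 0.50220786 -0.04572931  0.13      ] [ 0.48 -0.24 -3.18]
[ 0.51381498 -0.0433006   0.13      ] [-0.71 -0.25 -3.18]
[ 0.50361789 -0.05193764  0.13      ] [ 0.47 -0.88 -3.18]
[ 0.50090105 -0.03968831  0.13      ] [ 0.48  0.38 -3.18]
```

```bash
python3 -m creep '[{"grip":-0.1,"tx":-0.12,"ty":-0.23,"tz":-0.1,"spin":0},{"grip":-0.1,"tx":0,"ty":0,"tz":0,"spin":0},{"grip":-1,"tx":0,"ty":0,"tz":0,"spin":0},{"grip":-1,"tx":0,"ty":0,"tz":0,"spin":0},{"grip":-1,"tx":0,"ty":0,"tz":0,"spin":0},{"grip":-1,"tx":0,"ty":0,"tz":0,"spin":0},{"grip":-1,"tx":0,"ty":0,"tz":0,"spin":0},{"grip":-1,"tx":0,"ty":0,"tz":0,"spin":0}]' 40
python3 -m creep '[{"grip":-1,"tx":0,"ty":0,"tz":-0.4,"spin":0},{"grip":-1,"tx":0,"ty":0,"tz":-0.8,"spin":0},{"grip":-1,"tx":0,"ty":0,"tz":-1.2,"spin":0},{"grip":-1,"tx":0,"ty":0,"tz":-1.5,"spin":0},{"grip":-1,"tx":0,"ty":0,"tz":-1,"spin":0},{"grip":-1,"tx":0,"ty":0,"tz":0,"spin":0}]'
python3 - <<'E'
from h import *
im,D,c=snap('wrist','w8');im,D,c=snap('scene','s8')
a=cv2.imread('pics/s8.png')[150:290,150:350];a=cv2.resize(a,None,fx=3,fy=3,interpolation=cv2.INTER_CUBIC)
b=cv2.imread('pics/w8.png')[140:380,220:340]; b=cv2.resize(b,None,fx=1.75,fy=1.75)
a=cv2.convertScaleAbs(a,alpha=1.4)
cv2.imwrite('pics/s8c.png',np.hstack([a[:420,:590],b[:420]]))
E
```

```text
clock: 13.42
tool_pos: [0.5093, -0.0443, 0.0994]
eef_rot: [-0.107, 0.994, -0.0, 0.0]
contact_force: [-1.1, -0.7, 3.7]
opening: 0.154
finger_force: 40.0
clock: 13.92
tool_pos: [0.5104, -0.0442, 0.1502]
eef_rot: [-0.107, 0.994, -0.0, 0.002]
contact_force: [0.2, 1.0, -1.6]
opening: 0.152
finger_force: 40.0
```

View pics/s8c.png

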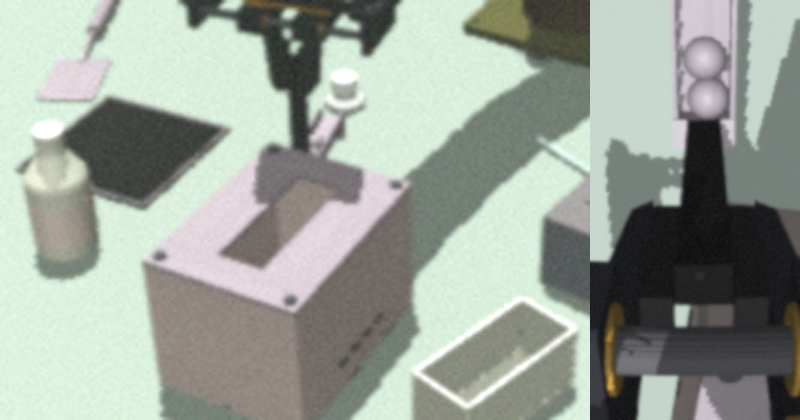

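The boat hangs upright with both balls at its back. I raise it, turn it 8° and move over the slot gently.

```bash
python3 -m creep '[{"grip":-1,"tx":0,"ty":0,"tz":-1,"spin":0},{"grip":-1,"tx":0,"ty":0,"tz":-1.5,"spin":0},{"grip":-1,"tx":0,"ty":0,"tz":-1.5,"spin":0},{"grip":-1,"tx":0,"ty":0,"tz":-1.5,"spin":1},{"grip":-1,"tx":0,"ty":0,"tz":-1.5,"spin":2},{"grip":-1,"tx":0,"ty":0,"tz":-1.5,"spin":2},{"grip":-1,"tx":0,"ty":0,"tz":-1.5,"spin":2},{"grip":-1,"tx":0,"ty":0,"tz":-1,"spin":1}]'
python3 -m creep '[{"grip":-1,"tx":0,"ty":0,"tz":0,"spin":0},{"grip":-1,"tx":0,"ty":0,"tz":0,"spin":0},{"grip":-1,"tx":0,"ty":0,"tz":0,"spin":0}]'
python3 - <<'E'
from h import *
p,q=tool(); print(q.as_euler('xyz',degrees=True),np.degrees(np.arctan2(*q.as_matrix()[[1,0],1])),to([.6991,.0515,.262]),r.get_state()['q'])
E
```

```text
clock: 14.68
tool_pos: [0.5091, -0.0441, 0.2594]
eef_rot: [-0.037, 0.999, 0.0, 0.0]
contact_force: [-0.7, 0.1, -2.2]
opening: 0.155
finger_force: 40.0
clock: 14.93
tool_pos: [0.5085, -0.0444, 0.2574]
eef_rot: [-0.038, 0.999, -0.0, -0.001]
contact_force: [0.6, 0.0, -1.3]
opening: 0.154
finger_force: 40.0
[ 1.79997128e+02 -9.96999353e-02 -1.75661092e+02] 94.33890329284816 [-19.73   8.12  -0.49] [ 0.33478334  0.55275205 -0.5336961   1.8714127   0.37392704  0.81953199
  1.25317557]
```

```bash
python3 -m creep '[{"grip":-1,"tx":-0.5,"ty":0.45,"tz":-0.1,"spin":0},{"grip":-1,"tx":-0.9,"ty":0.45,"tz":-0.1,"spin":0},{"grip":-1,"tx":-1.2,"ty":0.45,"tz":-0.1,"spin":0},{"grip":-1,"tx":-1.2,"ty":0.45,"tz":-0.1,"spin":0},{"grip":-1,"tx":-1.2,"ty":0.45,"tz":-0.1,"spin":0},{"grip":-1,"tx":-1.2,"ty":0.45,"tz":0,"spin":0},{"grip":-1,"tx":-1.2,"ty":0.45,"tz":0,"spin":0},{"grip":-1,"tx":-1.2,"ty":0.45,"tz":0,"spin":0}]' >/dev/null
python3 -m creep '[{"grip":-1,"tx":-1.2,"ty":0.45,"tz":0,"spin":0},{"grip":-1,"tx":-1.2,"ty":0.45,"tz":0,"spin":0},{"grip":-1,"tx":-1.2,"ty":0.45,"tz":0,"spin":0},{"grip":-1,"tx":-1.2,"ty":0.45,"tz":0,"spin":0},{"grip":-1,"tx":-1.2,"ty":0.45,"tz":0,"spin":0},{"grip":-1,"tx":-1.2,"ty":0.45,"tz":0,"spin":0},{"grip":-1,"tx":-1.2,"ty":0.45,"tz":0,"spin":0},{"grip":-1,"tx":-1.2,"ty":0.45,"tz":0,"spin":0}]' >/dev/null
python3 -m creep '[{"grip":-1,"tx":-1,"ty":0.45,"tz":0,"spin":0},{"grip":-1,"tx":-0.5,"ty":0.45,"tz":0,"spin":0},{"grip":-1,"tx":0,"ty":0,"tz":0,"spin":0},{"grip":-1,"tx":0,"ty":0,"tz":0,"spin":0},{"grip":-1,"tx":0,"ty":0,"tz":0,"spin":0}]'
python3 - <<'E'
from h import *
print(to([.6991,.0515,.262])); im,D,c=snap('wrist','w9'); im=cv2.imread('pics/w9.png'); snap('top','t9')
a=cv2.imread('pics/t9.png')[100:210,230:340]; a=cv2.convertScaleAbs(cv2.resize(a,(400,400),interpolation=cv2.INTER_CUBIC),alpha=1.4)
b=cv2.resize(cv2.convertScaleAbs(im[110:310,185:385],alpha=1.4),(400,400),interpolation=cv2.INTER_CUBIC)
cv2.imwrite('pics/w9c.png',np.hstack([b,a]))
E
```

```text
clock: 16.68
tool_pos: [0.6991, 0.0511, 0.2629]
eef_rot: [-0.038, 0.999, -0.0, -0.0]
contact_force: [1.2, -0.5, -2.7]
opening: 0.153
finger_force: 40.0
[-0.01  0.04  0.09]
```

View pics/w9c.png

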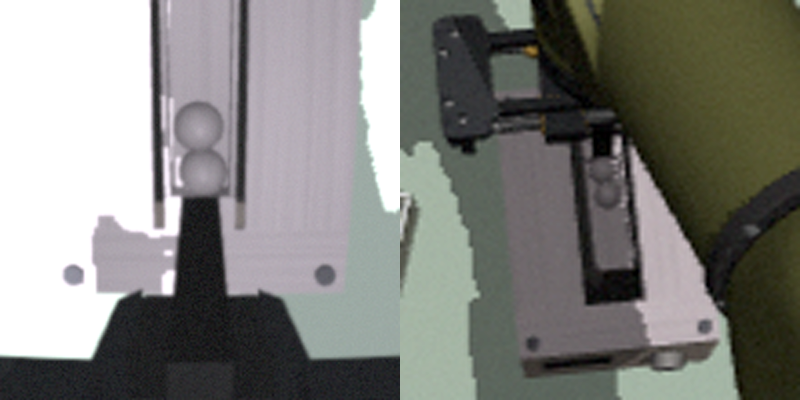

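The wrist view has the slot spanning 153..245 px, centred at 199, with the boat centred on it and parallel. Next I check the slot's far end, at v=228 in the crop.

```bash
python3 - <<'E'
from h import *
im,D,c=load('w9')
for u,v in [(199,228),(153,150),(245,150),(153,228),(245,228),(73,275),(325,275)]: print(to(atz(c,185+u/2,110+v/2,.13,True)))
E
```

```text
[-2.54  0.02 13.32]
[ 1.15 -2.02 13.33]
[ 1.15  2.06 13.32]
[-2.55 -2.1  13.32]
[-2.55  2.13 13.32]
[-4.98 -6.03 13.33]
[-4.98  6.05 13.32]
```

The slot's far end is 25 mm beyond the handle, so p is about 37 mm and the boat is centred. Descending, then sliding inward 39 mm.

```bash
python3 -m creep '[{"grip":-1,"tx":0,"ty":0,"tz":0.6,"spin":0},{"grip":-1,"tx":0,"ty":0,"tz":1.2,"spin":0},{"grip":-1,"tx":0,"ty":0,"tz":1.2,"spin":0},{"grip":-1,"tx":0,"ty":0,"tz":1.2,"spin":0},{"grip":-1,"tx":0,"ty":0,"tz":1.2,"spin":0},{"grip":-1,"tx":0,"ty":0,"tz":1.2,"spin":0},{"grip":-1,"tx":0,"ty":0,"tz":1.2,"spin":0},{"grip":-1,"tx":0,"ty":0,"tz":1.2,"spin":0}]'
python3 -m creep '[{"grip":-1,"tx":0,"ty":0,"tz":1.2,"spin":0},{"grip":-1,"tx":0,"ty":0,"tz":0.8,"spin":0},{"grip":-1,"tx":0,"ty":0,"tz":0.4,"spin":0},{"grip":-1,"tx":0,"ty":0,"tz":0,"spin":0},{"grip":-1,"tx":0,"ty":0,"tz":0,"spin":0},{"grip":-1,"tx":0,"ty":0,"tz":0,"spin":0}]'
python3 - <<'E'
from h import *
print(to([.6602,.0487,.141]))
E
```

```text
clock: 17.45
tool_pos: [0.6994, 0.0512, 0.1717]
eef_rot: [-0.038, 0.999, 0.0, -0.0]
contact_force: [0.4, -0.8, -1.3]
opening: 0.157
finger_force: 40.0
clock: 17.95
tool_pos: [0.7001, 0.0515, 0.15]
eef_rot: [-0.037, 0.999, 0.0, 0.001]
contact_force: [-0.7, -0.3, -2.1]
opening: 0.152
finger_force: 40.0
[4.   0.02 0.9 ]
```

```bash
python3 -m creep '[{"grip":-1,"tx":0.5,"ty":0,"tz":0,"spin":0},{"grip":-1,"tx":0.7,"ty":0,"tz":0,"spin":0},{"grip":-1,"tx":0.7,"ty":0,"tz":0,"spin":0},{"grip":-1,"tx":0.7,"ty":0,"tz":0,"spin":0},{"grip":-1,"tx":0.6,"ty":0,"tz":0,"spin":0},{"grip":-1,"tx":0.5,"ty":0,"tz":0.3,"spin":0},{"grip":-1,"tx":0.2,"ty":0,"tz":0.3,"spin":0},{"grip":-1,"tx":0,"ty":0,"tz":0.2,"spin":0}]'
python3 -m creep '[{"grip":-1,"tx":0,"ty":0,"tz":0,"spin":0},{"grip":-1,"tx":0,"ty":0,"tz":0,"spin":0},{"grip":-1,"tx":0,"ty":0,"tz":0,"spin":0}]'
python3 -c "
from h import *
print(to([.6602,.0487,.141]),r.get_state()['moment'])"
python3 -m creep '[{"grip":-1,"tx":0,"ty":0,"tz":0,"spin":0},{"grip":-1,"tx":0,"ty":0,"tz":0,"spin":0},{"grip":-1,"tx":0,"ty":0,"tz":0,"spin":0},{"grip":-1,"tx":0,"ty":0,"tz":0,"spin":0},{"grip":-1,"tx":0,"ty":0,"tz":0,"spin":0},{"grip":-1,"tx":0,"ty":0,"tz":0,"spin":0}]' 3
python3 - <<'E'
from h import *
print(r.get_state()['moment']); snap('wrist','w10')
b=cv2.imread('pics/w10.png'); cv2.imwrite('pics/w10c.png',cv2.resize(cv2.convertScaleAbs(b[110:330,165:405],alpha=1.8),None,fx=2.5,fy=2.5,interpolation=cv2.INTER_CUBIC))
a=cv2.imread('pics/w9.png').astype(int)
# handle (black) columns below: print dark mask of the area ahead of the fingers
g=cv2.cvtColor(b,cv2.COLOR_BGR2GRAY)
for v in range(180,272,6): print(v,''.join('#' if x<40 else '+' if x<90 else '.' for x in g[v,235:335:2]))
E
```

```text
clock: 18.62
tool_pos: [0.6599, 0.0482, 0.1408]
eef_rot: [-0.038, 0.999, -0.0, -0.0]
contact_force: [0.4, 0.2, -1.0]
opening: 0.152
finger_force: 40.0
clock: 18.87
tool_pos: [0.661, 0.0485, 0.1411]
eef_rot: [-0.037, 0.999, 0.0, 0.0]
contact_force: [0.1, -0.2, -1.5]
opening: 0.151
finger_force: 40.0
[0.08 0.03 0.01] [ 0.0298306  -0.0116697  -0.01463382]
clock: 19.37
tool_pos: [0.6606, 0.0484, 0.1412]
eef_rot: [-0.038, 0.999, 0.0, 0.0]
contact_force: [-0.5, -0.7, -1.4]
opening: 0.157
finger_force: 3.0
[ 0.06231671 -0.05294542  0.03096847]
180 ....+##########+...................##########+....
186 ....+#####+#####..................+##########+....
192 ....+###########...................##########.....
198 .....####+######..........++......+##########.....
204 .....###########..................+#########+.....
210 .....###########+.................+#########+.....
216 .....###########+.................+#########+.....
222 .....+##########+....+#######+....+#########+.....
228 .....+##########+...+#########....+#########+.....
234 .....+##########+...+#########+...+#######+#+.....
240 .....+######################################......
246 .....+#####################################+......
252 .....+#####################################+......
258 .....+######################################+.....
264 ...+###########################################...
270 ..+#############################################+.
```

```bash
cat >> h.py <<'E'
def tilt(f):
    """boat tilt from wrist view (fisheye): the handle's foot row on its front face"""
    snap('wrist',f); b=cv2.imread(f'pics/{f}.png'); g=cv2.GaussianBlur(cv2.cvtColor(b,cv2.COLOR_BGR2GRAY),(3,3),0)
    for v in range(160,250,6): print(v,''.join('#' if x<40 else '+' if x<70 else '-' if x<110 else '.' for x in g[v,235:335:2]))
E
python3 -m creep '[{"grip":-1,"tx":0,"ty":0,"tz":0,"spin":0},{"grip":-1,"tx":0,"ty":0,"tz":0,"spin":0},{"grip":-1,"tx":0,"ty":0,"tz":0,"spin":0},{"grip":-1,"tx":0,"ty":0,"tz":0,"spin":0},{"grip":-1,"tx":0,"ty":0,"tz":0,"spin":0},{"grip":-1,"tx":0,"ty":0,"tz":0,"spin":0},{"grip":-1,"tx":0,"ty":0,"tz":0,"spin":0},{"grip":-1,"tx":0,"ty":0,"tz":0,"spin":0}]' 3
python3 -c "
from h import *
tilt('w11')
b=cv2.imread('pics/w11.png'); cv2.imwrite('pics/w11c.png',cv2.resize(cv2.convertScaleAbs(b[110:330,165:405],alpha=1.8),None,fx=2.5,fy=2.5,interpolation=cv2.INTER_CUBIC))"
```

```text
clock: 20.08
tool_pos: [0.6606, 0.0484, 0.1412]
eef_rot: [-0.038, 0.999, 0.0, -0.0]
contact_force: [-0.1, 0.2, -1.6]
opening: 0.161
finger_force: 3.0
160 ...-+##########+..................-+#########+....
166 ...-+##########+..................-+#########+....
172 ...-+##########+..................-##########-....
178 ...-+##########+....----------....-+#########-....
184 ....+##########+..---........--...-##########-....
190 ....+##########+-..--........-....-#########+-....
196 ....-##########+-.......----......-#########+-....
202 ....-+#########+-......--------...-#########+.....
208 .....+#########+-.............--..+#########+.....
214 .....+##########-.............-...+#########+.....
220 .....+##########-.-----------+---.+#########+.....
226 .....+##########-...-#########....+#########-.....
232 .....-##########-...+#########-...+#########-.....
238 .....-##########+--+###########---+########+-.....
244 .....-#####################################+-.....
```

View pics/w11c.png

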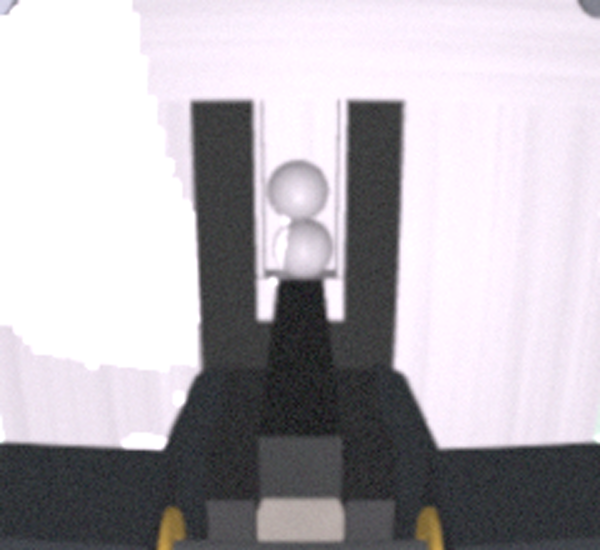

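At 3 N the boat creeps front-down: the handle's foot is at crop (302,280) and the balls are still at the back (298,190 and 303,248). I'll help it with a sharp start towards -x and a soft stop.

```bash
python3 -m creep '[{"grip":-1,"tx":-0.3,"ty":0,"tz":0,"spin":0},{"grip":-1,"tx":-0.5,"ty":0,"tz":0,"spin":0},{"grip":-1,"tx":-0.6,"ty":0,"tz":0,"spin":0},{"grip":-1,"tx":-0.6,"ty":0,"tz":0,"spin":0},{"grip":-1,"tx":-0.4,"ty":0,"tz":0,"spin":0},{"grip":-1,"tx":-0.2,"ty":0,"tz":0,"spin":0},{"grip":-1,"tx":0,"ty":0,"tz":0,"spin":0},{"grip":-1,"tx":0,"ty":0,"tz":0,"spin":0}]' 3 | sed -n 2,4p
python3 -m creep '[{"grip":-1,"tx":2,"ty":0,"tz":0,"spin":0},{"grip":-1,"tx":1.5,"ty":0,"tz":0,"spin":0},{"grip":-1,"tx":1,"ty":0,"tz":0,"spin":0},{"grip":-1,"tx":0.6,"ty":0,"tz":0,"spin":0},{"grip":-1,"tx":0.3,"ty":0,"tz":0,"spin":0},{"grip":-1,"tx":0.1,"ty":0,"tz":0,"spin":0},{"grip":-1,"tx":0,"ty":0,"tz":0,"spin":0}]' 3 | sed -n 2,6p
python3 -c "
from h import *
print(to([.6602,.0487,.141]));tilt('w12')"
```

```text
tool_pos: [0.6864, 0.0503, 0.141]
eef_rot: [-0.038, 0.999, 0.0, -0.0]
contact_force: [-0.6, -0.5, -1.2]
tool_pos: [0.6322, 0.0463, 0.1414]
eef_rot: [-0.037, 0.999, 0.0, 0.0]
contact_force: [0.5, -0.2, -0.9]
opening: 0.157
finger_force: 3.0
[-2.81  0.03  0.04]
160 ..................................................
166 ..................................................
172 ..................................................
178 ..................................................
184 ..................................................
190 ..................................................
196 ..................................................
202 ..................................................
208 ....-+##########-.................+#########+.....
214 ....-+##########-.................+#########+.....
220 .....+##########-.................+#########+.....
226 .....+##########-.................+#########-.....
232 .....-##########-.................+#########-.....
238 .....-##########-.---------------.+#########-.....
244 .....-##########-...-#########-...+########+-.....
```

```bash
python3 - <<'E'
from h import *
c=optics.get_calibration('wrist'); E=np.array(c['extrinsics']); p,q=tool()
def px(P):
    k=E[:3,:3]@P+E[:3,3]; t=np.arctan2(np.hypot(k[0],k[1]),k[2]); n=np.hypot(k[0],k[1])
    return c['cx']+c['fx']*t*k[0]/n, c['cy']+c['fy']*t*k[1]/n
for th in range(0,46,5):
    t=np.radians(th); out=[]
    for bx,bh in [(36,29),(36,20),(36,14)]:
        x,z=bx-42,bh-118; X=x*np.cos(t)-z*np.sin(t); Z=x*np.sin(t)+z*np.cos(t)
        P=p+q.apply([-X/1000,0,-.0187-Z/1000]); out.append(round(px(P)[1]))
    print(th,out)
E
python3 -m creep '[{"grip":-1,"tx":0,"ty":0,"tz":0,"spin":0},{"grip":-1,"tx":0,"ty":0,"tz":0,"spin":0},{"grip":-1,"tx":0,"ty":0,"tz":0,"spin":0},{"grip":-1,"tx":0,"ty":0,"tz":0,"spin":0},{"grip":-1,"tx":0,"ty":0,"tz":0,"spin":0},{"grip":-1,"tx":0,"ty":0,"tz":0,"spin":0},{"grip":-1,"tx":0,"ty":0,"tz":0,"spin":0},{"grip":-1,"tx":0,"ty":0,"tz":0,"spin":0}]' 3 | sed -n 4,6p
python3 -c "
from h import *
tilt('w13')"
```

```text
0 [214, 210, 207]
5 [224, 221, 219]
10 [234, 232, 230]
15 [245, 243, 242]
20 [255, 254, 253]
25 [266, 265, 265]
30 [276, 276, 276]
35 [287, 287, 288]
40 [297, 299, 299]
45 [308, 310, 311]
contact_force: [0.8, 1.1, -2.1]
opening: 0.158
finger_force: 3.0
160 ..................................................
166 ..................................................
172 ..................................................
178 ..................................................
184 ..................................................
190 ..................................................
196 ..................................................
202 ..................................................
208 ....-+++++++++++-.................-++++++++++.....
214 ....-+##########-.................+#########+.....
220 .....+##########-.................+#########+.....
226 .....+##########-.................+#########-.....
232 .....-##########-.................+#########-.....
238 .....-##########-.................+#########-.....
244 .....-##########+...-#########-...+########+-.....
```

```bash
python3 -m creep '[{"grip":-1,"tx":-0.3,"ty":0,"tz":0,"spin":0},{"grip":-1,"tx":-0.6,"ty":0,"tz":0,"spin":0},{"grip":-1,"tx":-0.8,"ty":0,"tz":0,"spin":0},{"grip":-1,"tx":-0.8,"ty":0,"tz":0,"spin":0},{"grip":-1,"tx":-0.8,"ty":0,"tz":0,"spin":0},{"grip":-1,"tx":-0.6,"ty":0,"tz":0,"spin":0},{"grip":-1,"tx":-0.3,"ty":0,"tz":0,"spin":0},{"grip":-1,"tx":0,"ty":0,"tz":0,"spin":0}]' 3 | sed -n 2,4p
python3 -c "
from h import *
tilt('w14')"
python3 -m creep '[{"grip":-1,"tx":2.5,"ty":0,"tz":0,"spin":0},{"grip":-1,"tx":1.5,"ty":0,"tz":0,"spin":0},{"grip":-1,"tx":0.9,"ty":0,"tz":0,"spin":0},{"grip":-1,"tx":0.5,"ty":0,"tz":0,"spin":0},{"grip":-1,"tx":0.2,"ty":0,"tz":0,"spin":0},{"grip":-1,"tx":0.1,"ty":0,"tz":0,"spin":0},{"grip":-1,"tx":0,"ty":0,"tz":0,"spin":0}]' 3 | sed -n 2,6p
python3 -c "
from h import *
print(to([.6602,.0487,.141]));tilt('w15')"
```

```text
tool_pos: [0.6743, 0.0494, 0.1411]
eef_rot: [-0.037, 0.999, 0.0, 0.0]
contact_force: [-0.1, -0.6, -1.3]
160 ...-###########+-.................-##########-....
166 ...-+##########+-.................-##########-....
172 ...-+##########+-.................-##########-....
178 ....+##########+-.................-#########+-....
184 ....+##########+-.................-#########+-....
190 ....-##########+-.................+#########+-....
196 ....-##########+-.................+#########+.....
202 ....-##########+-.................-#########+.....
208 .....+##########-.................+#########+.....
214 .....+#########+-.................+#########+.....
220 .....+##########-.................+#########-.....
226 .....+##########-.................+#########-.....
232 .....+##########-.................+########+-.....
238 .....-##########-.................+########+-.....
244 .....+##########-...-#########-...+########+......
tool_pos: [0.6182, 0.0453, 0.1421]
eef_rot: [-0.037, 0.999, 0.0, 0.002]
contact_force: [1.6, 0.8, 3.9]
opening: 0.156
finger_force: 3.0
[-4.21  0.02  0.12]
160 .....---------------------------------------------
166 --------------------------------------------------
172 ..................................................
178 ..................................................
184 ..................................................
190 ..................................................
196 ..................................................
202 ..................................................
208 ..................................................
214 ..................................................
220 ..................................................
226 ..................................................
232 .....-++++++++++-.................++++++++++-.....
238 .....-##########-.................+########+-.....
244 .....+##########-.................+########+......
```

```bash
sed -i 's/range(160,250,6)/range(160,300,6)/' h.py
python3 -m creep '[{"grip":-1,"tx":0,"ty":0,"tz":0,"spin":0},{"grip":-1,"tx":0,"ty":0,"tz":0,"spin":0},{"grip":-1,"tx":0,"ty":0,"tz":0,"spin":0}]' 3 | sed -n 2,6p
python3 -c "
from h import *
tilt('w16')" | tail -13
```

```text
tool_pos: [0.6173, 0.0452, 0.1414]
eef_rot: [-0.037, 0.999, 0.0, 0.0]
contact_force: [2.2, 0.4, 3.2]
opening: 0.159
finger_force: 3.0
226 ..................................................
232 ......----------...................---------......
238 .....-##########-.................+########+-.....
244 .....+##########-.................+########+-.....
250 .....-##########-.................+########+......
256 .....-##########+-..-#########-..-+########+......
262 ...-+#############--###########--#############+...
268 ..-############################################+-.
274 .+###############################################-
280 ##################################################
286 ##################################################
292 ##################################################
298 ##################################################
```

```bash
python3 -m creep '[{"grip":-1,"tx":0.2,"ty":0,"tz":-0.4,"spin":0},{"grip":-1,"tx":0.2,"ty":0,"tz":-0.4,"spin":0},{"grip":-1,"tx":0.2,"ty":0,"tz":-0.4,"spin":0},{"grip":-1,"tx":0.3,"ty":0,"tz":-0.4,"spin":0},{"grip":-1,"tx":0.3,"ty":0,"tz":-0.4,"spin":0},{"grip":-1,"tx":0,"ty":0,"tz":0,"spin":0},{"grip":-1,"tx":0,"ty":0,"tz":0,"spin":0}]' 3 | sed -n 2,6p
python3 -c "
from h import *
tilt('w17')" | tail -13
```

```text
tool_pos: [0.6045, 0.0441, 0.1615]
eef_rot: [-0.038, 0.999, -0.0, -0.0]
contact_force: [-0.4, -0.1, -1.4]
opening: 0.16
finger_force: 3.0
226 ..................................................
232 ..................................................
238 ..................................................
244 ........+#######+...............--+######+-.......
250 .......-+#######+...............--+######+........
256 .......-########+--.............--+######+--......
262 ...-+#############-.............+#############+...
268 ..-###############--------------+##############+-.
274 .-###############################################-
280 +#################################################
286 ##################################################
292 ##################################################
298 ##################################################
```

Tilt is now about 28° with the boat hanging free of the wall. I back off gently and jerk once more for extra tilt.

```bash
python3 -m creep '[{"grip":-1,"tx":-0.3,"ty":0,"tz":0.2,"spin":0},{"grip":-1,"tx":-0.6,"ty":0,"tz":0.3,"spin":0},{"grip":-1,"tx":-0.9,"ty":0,"tz":0.3,"spin":0},{"grip":-1,"tx":-0.9,"ty":0,"tz":0.2,"spin":0},{"grip":-1,"tx":-0.9,"ty":0,"tz":0,"spin":0},{"grip":-1,"tx":-0.9,"ty":0,"tz":0,"spin":0},{"grip":-1,"tx":-0.6,"ty":0,"tz":0,"spin":0},{"grip":-1,"tx":-0.3,"ty":0,"tz":0,"spin":0}]' 3 | sed -n 2,4p
python3 -c "
from h import *
tilt('w18')" | tail -13
python3 -m creep '[{"grip":-1,"tx":0,"ty":0,"tz":0,"spin":0},{"grip":-1,"tx":0,"ty":0,"tz":0,"spin":0},{"grip":-1,"tx":2.5,"ty":0,"tz":0,"spin":0},{"grip":-1,"tx":1.5,"ty":0,"tz":0,"spin":0},{"grip":-1,"tx":0.8,"ty":0,"tz":0,"spin":0},{"grip":-1,"tx":0.4,"ty":0,"tz":0,"spin":0},{"grip":-1,"tx":0.1,"ty":0,"tz":0,"spin":0},{"grip":-1,"tx":0,"ty":0,"tz":0,"spin":0}]' 3 | sed -n 2,6p
python3 -c "
from h import *
print(to([.6602,.0487,.141]));tilt('w19')"| tail -13
```

```text
tool_pos: [0.6596, 0.0483, 0.1506]
eef_rot: [-0.037, 0.999, 0.0, 0.0]
contact_force: [-0.1, 0.4, -0.9]
226 ......+#########-.................+########-......
232 ......-#########-.................+########-......
238 ......-#########-.................+#######+-......
244 ......-+########-.................+#######+-......
250 .......+########-...-########+-...+#######+.......
256 ......-#########+-.-+#########+..-+#######+-......
262 ...-+#############-+###########--#############+...
268 ..-############################################+-.
274 .+###############################################-
280 +#################################################
286 ##################################################
292 ##################################################
298 ##################################################
tool_pos: [0.6059, 0.0441, 0.1514]
eef_rot: [-0.037, 0.999, -0.0, 0.0]
contact_force: [-0.3, 0.1, -0.9]
opening: 0.155
finger_force: 3.0
226 ..................................................
232 ..................................................
238 ..................................................
244 .......----------.................---------.......
250 .......+########+...............--+#######+-......
256 ......-+########+--.............--+#######+-......
262 ...-+#############-.............+#############+...
268 ..-###############--+#########+-+##############+-.
274 .+###############################################-
280 +#################################################
286 ##################################################
292 ##################################################
298 ##################################################
```

```bash
cat >> h.py <<'E'
def cloud(f):
    im,D,c=load(f); v,u=np.nonzero(D>0); x=(u-c['cx'])/c['fx'];y=(v-c['cy'])/c['fy'];t=np.hypot(x,y)+1e-12
    k=np.tan(t)/t; d=D[v,u]; C=np.c_[x*k*d,y*k*d,d]; E=c['extrinsics']
    return (C-E[:3,3])@E[:3,:3],u,v
def trough(f,p,q,th,h0=.118):
    P,u,v=cloud(f); T=q.inv().apply(P-p); X=-T[:,0]; Z=-(T[:,2]+.0187); t=np.radians(th)
    bx=(X*np.cos(t)+Z*np.sin(t))*1000+42; bz=(-X*np.sin(t)+Z*np.cos(t))*1000+h0*1000; by=T[:,1]*1000
    m=(abs(by)<7)&(bx>-60)&(bx<40)&(bz<60)&(bz>-60)
    for a in range(-60,40,6):
        s=m&(bx>=a)&(bx<a+6)
        if s.sum(): print(a,s.sum(),'max h %.0f med %.0f'%(np.percentile(bz[s],95),np.median(bz[s])),'floor %.0f'%(20-(a+43)*.176))
E
python3 - <<'E'
from h import *
q=R.from_quat([-.0375,.9993,0,0])
print('w11');trough('w11',np.array([.6606,.0484,.1412]),q,5)
print('w14');trough('w14',np.array([.6743,.0494,.1411]),q,15)
print('w18');trough('w18',np.array([.6596,.0483,.1506]),q,18)
E
```

```text
w11
-18 96 max h 13 med 12 floor 16
-12 152 max h 12 med 11 floor 15
-6 151 max h 12 med 10 floor 13
0 205 max h 24 med 19 floor 12
6 168 max h 27 med 25 floor 11
12 122 max h 26 med 24 floor 10
18 163 max h 23 med 19 floor 9
24 160 max h 24 med 23 floor 8
30 157 max h 59 med 23 floor 7
36 306 max h 56 med 37 floor 6
w14
-60 107 max h -15 med -16 floor 23
-54 108 max h -3 med -17 floor 22
-48 63 max h -1 med -5 floor 21
-42 107 max h 16 med 15 floor 20
-36 143 max h 15 med 14 floor 19
-30 143 max h 14 med 13 floor 18
-24 144 max h 13 med 12 floor 17
-18 144 max h 13 med 12 floor 16
-12 124 max h 12 med 11 floor 15
-6 144 max h 11 med 10 floor 13
0 143 max h 10 med 9 floor 12
6 126 max h 9 med 8 floor 11
12 142 max h 8 med 7 floor 10
18 127 max h 7 med 6 floor 9
24 140 max h 7 med 5 floor 8
30 305 max h 56 med 17 floor 7
w18
-42 118 max h 18 med 17 floor 20
-36 143 max h 18 med 16 floor 19
-30 134 max h 17 med 15 floor 18
-24 144 max h 16 med 14 floor 17
-18 144 max h 15 med 13 floor 16
-12 143 max h 14 med 12 floor 15
-6 127 max h 13 med 11 floor 13
0 141 max h 12 med 10 floor 12
6 143 max h 11 med 9 floor 11
12 125 max h 10 med 8 floor 10
18 138 max h 9 med 7 floor 9
24 119 max h 8 med 6 floor 8
30 302 max h 56 med 18 floor 7
```

The depth map shows an empty trough, so the balls are in the chamber. I return to the middle of the slot, firm up the grip and check the extents before rising.

```bash
python3 -m creep '[{"grip":-1,"tx":-0.3,"ty":0,"tz":0,"spin":0},{"grip":-1,"tx":-0.6,"ty":0,"tz":0,"spin":0},{"grip":-1,"tx":-0.9,"ty":0,"tz":0,"spin":0},{"grip":-1,"tx":-0.9,"ty":0,"tz":0,"spin":0},{"grip":-1,"tx":-0.9,"ty":0,"tz":0,"spin":0},{"grip":-1,"tx":-0.9,"ty":0,"tz":0,"spin":0},{"grip":-1,"tx":-0.6,"ty":0,"tz":0,"spin":0},{"grip":-1,"tx":-0.4,"ty":0,"tz":0,"spin":0}]' 3 | sed -n 2,4p
python3 -m creep '[{"grip":-1,"tx":0,"ty":0,"tz":0,"spin":0},{"grip":-1,"tx":0,"ty":0,"tz":0,"spin":0},{"grip":-1,"tx":0,"ty":0,"tz":0,"spin":0},{"grip":-1,"tx":0,"ty":0,"tz":0,"spin":0},{"grip":-1,"tx":0,"ty":0,"tz":0,"spin":0},{"grip":-1,"tx":0,"ty":0,"tz":0,"spin":0}]' 40
python3 - <<'E'
from h import *
tilt('w20'); p,q=tool(); print(to([.6622,.0489,.26])); trough('w20',p,q,18)
# fit trough floor slope in tool frame
P,u,v=cloud('w20'); T=q.inv().apply(P-p)*1000; m=(abs(T[:,1])<7)&(T[:,2]>60)&(T[:,2]<125)&(T[:,0]>-25)&(T[:,0]<40)
f=np.polyfit(T[m,0],T[m,2],1); print('floor slope deg',np.degrees(np.arctan(f[0])))
E
```

```text
tool_pos: [0.6618, 0.0485, 0.151]
eef_rot: [-0.037, 0.999, 0.0, 0.0]
contact_force: [0.3, 0.0, -2.0]
clock: 27.03
tool_pos: [0.6604, 0.0483, 0.1513]
eef_rot: [-0.038, 0.999, -0.0, -0.0]
contact_force: [-0.5, 0.1, -1.2]
opening: 0.156
finger_force: 40.0
160 ....-+#########+-.................+#########-.....
166 .....+##########-.................-#########-.....
172 .....+##########-.................-#########-.....
178 .....+#########+-.................+#########-.....
184 .....-#########+-.................+########+-.....
190 ......+#########-.................+########+-.....
196 ......+#########-.................+########+......
202 ......+#########-.................+########+......
208 ......+#########-.................+########+......
214 ......+#########-.................+########+......
220 ......+#########-.................+########-......
226 ......-#########-.................+########-......
232 ......-#########-.................+#######+-......
238 ......-#########-.................+#######+-......
244 .......+########-.................+#######+-......
250 .......+########+.
[... 273 characters left out ...]
##################################
286 ##################################################
292 #######################+##+#######################
298 ##################################################
[ -0.17   0.05 -10.87]
-54 30 max h -25 med -26 floor 22
-42 126 max h 18 med 17 floor 20
-36 140 max h 17 med 16 floor 19
-30 141 max h 16 med 14 floor 18
-24 131 max h 15 med 13 floor 17
-18 144 max h 14 med 13 floor 16
-12 144 max h 13 med 11 floor 15
-6 144 max h 12 med 10 floor 13
0 126 max h 10 med 9 floor 12
6 143 max h 10 med 9 floor 11
12 120 max h 9 med 7 floor 10
18 134 max h 7 med 6 floor 9
24 118 max h 7 med 5 floor 8
30 295 max h 57 med 22 floor 7
floor slope deg 12.691281671518974
```

```bash
python3 -m creep '[{"grip":-1,"tx":-0.1,"ty":0,"tz":-0.6,"spin":0},{"grip":-1,"tx":0,"ty":0,"tz":-1.2,"spin":0},{"grip":-1,"tx":0,"ty":0,"tz":-1.5,"spin":0},{"grip":-1,"tx":0,"ty":0,"tz":-1.5,"spin":0},{"grip":-1,"tx":0,"ty":0,"tz":-1.5,"spin":0},{"grip":-1,"tx":0,"ty":0,"tz":-1.5,"spin":0},{"grip":-1,"tx":0,"ty":0,"tz":-1.5,"spin":0},{"grip":-1,"tx":0,"ty":0,"tz":-1.5,"spin":0}]' | sed -n 2,4p
python3 -m creep '[{"grip":-1,"tx":0,"ty":0,"tz":-1.5,"spin":0},{"grip":-1,"tx":0,"ty":0,"tz":-1.5,"spin":0},{"grip":-1,"tx":0,"ty":0,"tz":-1,"spin":0},{"grip":-1,"tx":0,"ty":0,"tz":-0.5,"spin":0},{"grip":-1,"tx":0,"ty":0,"tz":0,"spin":0},{"grip":-1,"tx":0,"ty":0,"tz":0,"spin":0}]' 
python3 - <<'E'
from h import *
p,q=tool(); snap('wrist','w21'); snap('top','t21'); snap('scene','s21')
# tub by the scene camera's depth: rim points z .055-.065
for f in ('t21','s21'):
    im,D,c=load(f); H,W=D.shape; u,v=np.meshgrid(np.arange(W),np.arange(H)); E=c['extrinsics']
    C=np.stack([(u-c['cx'])/c['fx']*D,(v-c['cy'])/c['fy']*D,D],-1).reshape(-1,3); P=(C-E[:3,3])@E[:3,:3]
    m=(D.ravel()>0)&(P[:,2]>.050)&(P[:,2]<.068)&(abs(P[:,0]-.64)<.11)&(P[:,1]>.17)&(P[:,1]<.30)
    if m.sum()<10: print(f,m.sum()); continue
    Q=(P[m,:2]*1000).astype(np.float32); print(f,m.sum(),cv2.minAreaRect(Q))
trough('w21',p,q,18)
E
```

```text
tool_pos: [0.6618, 0.0486, 0.2614]
eef_rot: [-0.038, 0.999, 0.0, 0.001]
contact_force: [0.3, 0.2, -1.6]
clock: 28.25
tool_pos: [0.6614, 0.0483, 0.304]
eef_rot: [-0.038, 0.999, -0.0, -0.0]
contact_force: [0.6, 0.2, -1.5]
opening: 0.157
finger_force: 40.0
t21 267 ((639.737548828125, 235.72021484375), (60.995765686035156, 130.5701446533203), 76.6394271850586)
s21 463 ((639.576171875, 235.63784790039062), (63.963680267333984, 132.64578247070312), 76.67394256591797)
-42 121 max h 18 med 17 floor 20
-36 142 max h 17 med 16 floor 19
-30 135 max h 16 med 15 floor 18
-24 139 max h 15 med 14 floor 17
-18 143 max h 14 med 13 floor 16
-12 142 max h 13 med 11 floor 15
-6 144 max h 12 med 10 floor 13
0 126 max h 11 med 10 floor 12
6 143 max h 10 med 8 floor 11
12 118 max h 9 med 8 floor 10
18 136 max h 8 med 6 floor 9
24 119 max h 7 med 5 floor 8
30 295 max h 57 med 22 floor 7
```

The boat is out and empty, tilted about 18°. The tub sits at (0.640,0.236) with yaw -13.4°. I'll stand the boat upright on open bench first, pivoting it about its front corner.

```bash
python3 -m creep '[{"grip":-1,"tx":1,"ty":0.6,"tz":0,"spin":0},{"grip":-1,"tx":2.5,"ty":1,"tz":0,"spin":0},{"grip":-1,"tx":3,"ty":1,"tz":0,"spin":0},{"grip":-1,"tx":3,"ty":1,"tz":0,"spin":0},{"grip":-1,"tx":3,"ty":1,"tz":0,"spin":0},{"grip":-1,"tx":3,"ty":1,"tz":0,"spin":0},{"grip":-1,"tx":2,"ty":0.6,"tz":0,"spin":0},{"grip":-1,"tx":1,"ty":0.3,"tz":0,"spin":0}]' | sed -n 2,4p
python3 -m creep '[{"grip":-1,"tx":0,"ty":0,"tz":3,"spin":0},{"grip":-1,"tx":0,"ty":0,"tz":3,"spin":0},{"grip":-1,"tx":0,"ty":0,"tz":3,"spin":0},{"grip":-1,"tx":0,"ty":0,"tz":3,"spin":0},{"grip":-1,"tx":0,"ty":0,"tz":2.5,"spin":0},{"grip":-1,"tx":0,"ty":0,"tz":2,"spin":0},{"grip":-1,"tx":0,"ty":0,"tz":0,"spin":0},{"grip":-1,"tx":0,"ty":0,"tz":0,"spin":0}]' 
python3 - <<'E'
from h import *
p,q=tool(); print(to([p[0],p[1],.119])); snap('wrist','w22'); trough('w22',p,q,18)
E
```

```text
tool_pos: [0.4687, 0.1, 0.3039]
eef_rot: [-0.039, 0.999, -0.0, -0.001]
contact_force: [0.5, -0.1, -1.0]
clock: 29.73
tool_pos: [0.4716, 0.0994, 0.1386]
eef_rot: [-0.038, 0.999, -0.0, -0.001]
contact_force: [-0.3, -0.0, -1.6]
opening: 0.153
finger_force: 40.0
[-0.    0.    1.96]
-60 111 max h -14 med -15 floor 23
-54 116 max h -15 med -17 floor 22
-48 9 max h -17 med -17 floor 21
-42 126 max h 18 med 17 floor 20
-36 141 max h 17 med 16 floor 19
-30 134 max h 16 med 15 floor 18
-24 138 max h 15 med 14 floor 17
-18 144 max h 14 med 13 floor 16
-12 142 max h 13 med 12 floor 15
-6 143 max h 12 med 10 floor 13
0 125 max h 11 med 9 floor 12
6 138 max h 10 med 8 floor 11
12 119 max h 9 med 7 floor 10
18 135 max h 8 med 6 floor 9
24 119 max h 6 med 5 floor 8
30 296 max h 57 med 21 floor 7
```

```bash
python3 -m creep '[{"grip":-1,"tx":0,"ty":0,"tz":1,"spin":0},{"grip":-1,"tx":0,"ty":0,"tz":0.6,"spin":0},{"grip":-1,"tx":0,"ty":0,"tz":0.3,"spin":0},{"grip":-1,"tx":0,"ty":0,"tz":0,"spin":0},{"grip":-1,"tx":0,"ty":0,"tz":0,"spin":0}]' 3 | tail -5
python3 -m creep '[{"grip":-1,"tx":-0.5,"ty":0,"tz":0.25,"spin":0},{"grip":-1,"tx":-0.5,"ty":0,"tz":0.25,"spin":0},{"grip":-1,"tx":-0.5,"ty":0,"tz":0.25,"spin":0},{"grip":-1,"tx":-0.5,"ty":0,"tz":0.25,"spin":0},{"grip":-1,"tx":-0.5,"ty":0,"tz":0.25,"spin":0},{"grip":-1,"tx":-0.5,"ty":0,"tz":0.2,"spin":0},{"grip":-1,"tx":-0.5,"ty":0,"tz":0.2,"spin":0},{"grip":-1,"tx":-0.5,"ty":0,"tz":0.2,"spin":0}]' 3
python3 -m creep '[{"grip":-1,"tx":-0.5,"ty":0,"tz":0.15,"spin":0},{"grip":-1,"tx":-0.3,"ty":0,"tz":0.05,"spin":0},{"grip":-1,"tx":0,"ty":0,"tz":0,"spin":0}]' 3
python3 - <<'E'
from h import *
p,q=tool(); snap('wrist','w23'); tilt('w23'); trough('w23',p,q,0,p[2]+.0187)
E
```

```text
tool_pos: [0.4726, 0.0995, 0.1207]
eef_rot: [-0.038, 0.999, 0.0, 0.0]
contact_force: [0.1, 0.1, -0.8]
opening: 0.156
finger_force: 3.0
clock: 30.87
tool_pos: [0.512, 0.1022, 0.1011]
eef_rot: [-0.038, 0.999, -0.0, -0.001]
contact_force: [-0.5, 0.6, -0.7]
opening: 0.159
finger_force: 3.0
clock: 31.12
tool_pos: [0.5209, 0.103, 0.0996]
eef_rot: [-0.037, 0.999, 0.0, 0.0]
contact_force: [-0.1, -1.2, -0.8]
opening: 0.159
finger_force: 3.0
160 ..................................................
166 ..................................................
172 ..................................................
178 ..................................................
184 ................................-.................
190 ..................................................
196 ................................-.................
202 ..................--.------------.................
208 ....................-########+-...................
214 ....................-#########-...................
220 ....................+#########-...................
226 ....................+#########+...................
232 
[... 491 characters left out ...]
286 ##################################################
292 ##################################################
298 ##################################################
-60 152 max h 2 med 0 floor 23
-54 152 max h 2 med 0 floor 22
-48 156 max h 23 med 1 floor 21
-42 166 max h 23 med 22 floor 20
-36 188 max h 22 med 20 floor 19
-30 162 max h 20 med 19 floor 18
-24 178 max h 19 med 18 floor 17
-18 160 max h 18 med 17 floor 16
-12 153 max h 16 med 15 floor 15
-6 152 max h 15 med 14 floor 13
0 145 max h 14 med 12 floor 12
6 139 max h 12 med 11 floor 11
12 143 max h 11 med 10 floor 10
18 139 max h 9 med 8 floor 9
24 132 max h 8 med 7 floor 8
30 658 max h 58 med 34 floor 7
36 1 max h 60 med 60 floor 6
```

Upright on the bench, with the handle's foot back at row 207. I release, regrip firmly and lift, then re-measure the tub.

```bash
python3 -m creep '[{"grip":-0.5,"tx":0,"ty":0,"tz":0,"spin":0},{"grip":-0.5,"tx":0,"ty":0,"tz":0,"spin":0},{"grip":-0.5,"tx":0,"ty":0,"tz":0,"spin":0},{"grip":-0.5,"tx":0,"ty":0,"tz":0,"spin":0},{"grip":-1,"tx":0,"ty":0,"tz":0,"spin":0},{"grip":-1,"tx":0,"ty":0,"tz":0,"spin":0},{"grip":-1,"tx":0,"ty":0,"tz":0,"spin":0},{"grip":-1,"tx":0,"ty":0,"tz":0,"spin":0}]' 40 | tail -5
python3 -m creep '[{"grip":-1,"tx":0,"ty":0,"tz":-1,"spin":0},{"grip":-1,"tx":0,"ty":0,"tz":-2,"spin":0},{"grip":-1,"tx":0,"ty":0,"tz":-2,"spin":0},{"grip":-1,"tx":0,"ty":0,"tz":-2,"spin":0},{"grip":-1,"tx":0,"ty":0,"tz":-2,"spin":0},{"grip":-1,"tx":0,"ty":0,"tz":-2,"spin":3},{"grip":-1,"tx":0,"ty":0,"tz":-2,"spin":5},{"grip":-1,"tx":0,"ty":0,"tz":-1,"spin":5}]' |tail -5
python3 -m creep '[{"grip":-1,"tx":0,"ty":0,"tz":0,"spin":4.7},{"grip":-1,"tx":0,"ty":0,"tz":0,"spin":0},{"grip":-1,"tx":0,"ty":0,"tz":0,"spin":0},{"grip":-1,"tx":0,"ty":0,"tz":0,"spin":0}]'
cat >> h.py <<'E'
def tub():
    for n in ('top','scene'):
        snap(n,'tub_'+n); im,D,c=load('tub_'+n); H,W=D.shape; u,v=np.meshgrid(np.arange(W),np.arange(H)); E=c['extrinsics']
        C=np.stack([(u-c['cx'])/c['fx']*D,(v-c['cy'])/c['fy']*D,D],-1).reshape(-1,3); P=(C-E[:3,3])@E[:3,:3]
        m=(D.ravel()>0)&(P[:,2]>.050)&(P[:,2]<.068)&(P[:,0]>.5)&(P[:,0]<.78)&(P[:,1]>.15)&(P[:,1]<.36)
        Q=(P[m,:2]*1000).astype(np.float32); print(n,m.sum(),cv2.minAreaRect(Q))
E
python3 - <<'E'
from h import *
tub(); p,q=tool(); print(np.degrees(np.arctan2(*q.as_matrix()[[1,0],1])))
a=np.radians(-13.4); print(to([.6396+.037*np.cos(a),.2357+.037*np.sin(a),.24]))
E
```

```text
tool_pos: [0.5201, 0.1029, 0.0998]
eef_rot: [-0.037, 0.999, 0.0, 0.0]
contact_force: [-0.5, 0.7, 0.9]
opening: 0.154
finger_force: 40.0
tool_pos: [0.5208, 0.1034, 0.2425]
eef_rot: [0.078, 0.997, 0.001, 0.001]
contact_force: [0.3, -0.2, -0.6]
opening: 0.154
finger_force: 40.0
clock: 32.88
tool_pos: [0.5197, 0.1028, 0.2395]
eef_rot: [0.116, 0.993, -0.0, -0.0]
contact_force: [0.6, 0.1, -1.1]
opening: 0.152
finger_force: 40.0
top 228 ((639.4415283203125, 235.62957763671875), (61.16143035888672, 130.18386840820312), 76.79086303710938)
scene 461 ((639.7125854492188, 235.9508819580078), (63.23366928100586, 132.99777221679688), 76.38593292236328)
76.6809631240576
[-12.3   15.68  -0.09]
```

```bash
python3 -m creep '[{"grip":-1,"tx":-1,"ty":1.3,"tz":0,"spin":0},{"grip":-1,"tx":-2,"ty":2.5,"tz":0,"spin":0},{"grip":-1,"tx":-2,"ty":2.5,"tz":0,"spin":0},{"grip":-1,"tx":-2,"ty":2.5,"tz":0,"spin":0},{"grip":-1,"tx":-2,"ty":2.5,"tz":0,"spin":0},{"grip":-1,"tx":-2,"ty":2.5,"tz":0,"spin":0},{"grip":-1,"tx":-1.3,"ty":1.9,"tz":0,"spin":0},{"grip":-1,"tx":0,"ty":0,"tz":0,"spin":0}]' |tail -5
python3 -m creep '[{"grip":-1,"tx":0,"ty":0,"tz":0,"spin":0},{"grip":-1,"tx":0,"ty":0,"tz":0,"spin":0},{"grip":-1,"tx":0,"ty":0,"tz":0,"spin":0}]' |tail -5
python3 - <<'E'
from h import *
tub(); p,q=tool()
a=np.radians(-13.4); print(to([.6396+.037*np.cos(a),.2357+.037*np.sin(a),.104]))
# tub rim as seen by the wrist camera, tool axes
snap('wrist','w24'); P,u,v=cloud('w24'); T=q.inv().apply(P-p)*1000
m=(P[:,2]>.050)&(P[:,2]<.068)&(abs(T[:,1])<45)&(T[:,0]>-40)&(T[:,0]<120)
print('rim y range',np.percentile(T[m,1],[0.5,99.5]),'x',np.percentile(T[m,0],[.5,99.5]))
for x0 in range(-30,110,20):
    s=m&(T[:,0]>x0)&(T[:,0]<x0+20)
    if s.sum()>5: y=T[s,1]; print(x0,s.sum(),np.median(y[y<0]) if (y<0).any() else 0,np.median(y[y>0]) if (y>0).any() else 0)
E
```

```text
tool_pos: [0.6778, 0.2317, 0.2381]
eef_rot: [0.115, 0.993, 0.002, -0.0]
contact_force: [-1.3, 0.4, -1.8]
opening: 0.152
finger_force: 40.0
tool_pos: [0.6755, 0.2257, 0.2395]
eef_rot: [0.117, 0.993, -0.001, -0.001]
contact_force: [-0.3, 0.3, -1.7]
opening: 0.155
finger_force: 40.0
top 0 ((0.0, 0.0), (0.0, 0.0), 0.0)
scene 491 ((692.678955078125, 230.62591552734375), (63.958492279052734, 131.9581298828125), 75.66592407226562)
[ 0.04  0.12 13.59]
rim y range [-22.03334774  38.28650934] x [-39.62346239  49.41989982]
-30 140 -20.428689387228896 35.41332978689704
-10 148 -20.13745375299245 35.69266754285409
10 149 -20.756471857550217 35.545872088542346
30 203 -20.43900759849472 34.52557286970671
```

The tub has just been knocked, from (0.640,0.236) to about (0.693,0.231). I re-measure in tool axes and correct.

```bash
python3 - <<'E'
from h import *
print(to([.6927,.2306,.0])); a=np.radians(-14.3); print(to([.6927+.035*np.cos(a),.2306+.035*np.sin(a),.24]))
E
```

```text
[-1.53  0.84 24.01]
[-5.03  0.77  0.01]
```

```bash
python3 -m creep '[{"grip":-1,"tx":-0.8,"ty":0.1,"tz":0,"spin":0.5},{"grip":-1,"tx":-1.2,"ty":0.2,"tz":0,"spin":0.4},{"grip":-1,"tx":-1.2,"ty":0.2,"tz":0,"spin":0},{"grip":-1,"tx":-1.2,"ty":0.2,"tz":0,"spin":0},{"grip":-1,"tx":-0.7,"ty":0.08,"tz":0,"spin":0},{"grip":-1,"tx":0,"ty":0,"tz":0,"spin":0},{"grip":-1,"tx":0,"ty":0,"tz":0,"spin":0},{"grip":-1,"tx":0,"ty":0,"tz":0,"spin":0}]' |tail -5
python3 - <<'E'
from h import *
tub(); p,q=tool(); print(to([.6927,.2306,.0]))
snap('wrist','w25'); P,u,v=cloud('w25'); T=q.inv().apply(P-p)*1000
m=(P[:,2]>.050)&(P[:,2]<.068)&(abs(T[:,1])<45)&(T[:,0]>-40)&(T[:,0]<120)
print('x',np.percentile(T[m,0],[.5,99.5]))
for x0 in range(-30,110,20):
    s=m&(T[:,0]>x0)&(T[:,0]<x0+20)
    if s.sum()>5: y=T[s,1]; print(x0,s.sum(),np.median(y[y<0]) if (y<0).any() else 0,np.median(y[y>0]) if (y>0).any() else 0)
E
```

```text
tool_pos: [0.7268, 0.2224, 0.2398]
eef_rot: [0.124, 0.992, 0.0, -0.0]
contact_force: [-0.4, 0.4, -1.4]
opening: 0.155
finger_force: 40.0
top 46 ((638.7998657226562, 261.0216979980469), (44.67368698120117, 23.59392547607422), 38.657779693603516)
scene 487 ((692.706787109375, 230.12387084960938), (63.83943176269531, 131.8130340576172), 77.09847259521484)
[ 3.5  -0.07 24.  ]
x [-29.94973985  99.67327951]
-30 239 -26.929755738806254 25.86485135940802
-10 165 -28.403491248695435 26.60980551980923
10 165 -28.782473000593974 26.90784205742616
30 190 -28.471948376523756 26.79391309580198
50 185 -29.13192209423788 26.50198548818312
70 186 -29.078694747414648 25.415400666973632
90 291 -18.098688191271407 17.38554125594534
```

Centred within 1 mm. Lowering.

```bash
python3 -m creep '[{"grip":-1,"tx":0,"ty":-0.1,"tz":1,"spin":0},{"grip":-1,"tx":0,"ty":0,"tz":2,"spin":0},{"grip":-1,"tx":0,"ty":0,"tz":2,"spin":0},{"grip":-1,"tx":0,"ty":0,"tz":2,"spin":0},{"grip":-1,"tx":0,"ty":0,"tz":2,"spin":0},{"grip":-1,"tx":0,"ty":0,"tz":2,"spin":0},{"grip":-1,"tx":0,"ty":0,"tz":1.2,"spin":0},{"grip":-1,"tx":0,"ty":0,"tz":0.6,"spin":0}]' |tail -5
python3 -m creep '[{"grip":-1,"tx":0,"ty":0,"tz":0.4,"spin":0},{"grip":-1,"tx":0,"ty":0,"tz":0.2,"spin":0},{"grip":-1,"tx":0,"ty":0,"tz":0,"spin":0},{"grip":-1,"tx":0,"ty":0,"tz":0,"spin":0}]' |tail -5
```

```text
tool_pos: [0.7257, 0.2208, 0.1089]
eef_rot: [0.124, 0.992, -0.001, -0.002]
contact_force: [-0.1, 1.0, -1.7]
opening: 0.153
finger_force: 40.0
tool_pos: [0.728, 0.2217, 0.1069]
eef_rot: [0.125, 0.992, 0.001, 0.001]
contact_force: [0.0, 0.1, -0.7]
opening: 0.151
finger_force: 40.0
```

```bash
python3 -m creep '[{"grip":-1,"tx":0,"ty":0,"tz":0.15,"spin":0},{"grip":-1,"tx":0,"ty":0,"tz":0.15,"spin":0},{"grip":-1,"tx":0,"ty":0,"tz":0,"spin":0},{"grip":-1,"tx":0,"ty":0,"tz":0,"spin":0}]' |tail -5
python3 -m creep '[{"grip":-0.5,"tx":0,"ty":0,"tz":0,"spin":0},{"grip":-0.3,"tx":0,"ty":0,"tz":0,"spin":0},{"grip":-0.2,"tx":0,"ty":0,"tz":0,"spin":0},{"grip":-0.2,"tx":0,"ty":0,"tz":0,"spin":0},{"grip":-0.2,"tx":0,"ty":0,"tz":-1,"spin":0},{"grip":-0.2,"tx":0,"ty":0,"tz":-2,"spin":0},{"grip":-0.2,"tx":0,"ty":0,"tz":-2,"spin":0},{"grip":-0.2,"tx":0,"ty":0,"tz":-3,"spin":0}]' |tail -5
python3 -m creep '[{"grip":-0.2,"tx":0,"ty":0,"tz":-3,"spin":0},{"grip":-0.2,"tx":0,"ty":0,"tz":-3,"spin":0},{"grip":-0.2,"tx":0,"ty":0,"tz":0,"spin":0},{"grip":-0.2,"tx":0,"ty":0,"tz":0,"spin":0}]' |tail -5
python3 - <<'E'
from h import *
tub(); p,q=tool(); snap('wrist','w26'); P,u,v=cloud('w26'); T=q.inv().apply(P-p)*1000
m=(P[:,2]>.118)&(P[:,2]<.145)&(abs(T[:,1])<30)&(abs(T[:,0])<40); print('handle top',m.sum(),P[m].mean(0),T[m].mean(0))
for z0 in (.06,.08,.1,.12):
    m=(P[:,2]>z0)&(P[:,2]<z0+.02)&(abs(T[:,1])<20)&(T[:,0]>-15)&(T[:,0]<30); print(z0,m.sum(),T[m].mean(0) if m.any() else 0)
print('counter',to([.4326,.2364,.2]))
E
```

```text
tool_pos: [0.728, 0.2217, 0.1039]
eef_rot: [0.125, 0.992, 0.001, 0.001]
contact_force: [1.0, -0.9, 4.0]
opening: 0.153
finger_force: 40.0
tool_pos: [0.726, 0.2209, 0.1819]
eef_rot: [0.124, 0.992, -0.001, -0.002]
contact_force: [0.2, -0.3, -0.6]
opening: 0.399
finger_force: 0.0
tool_pos: [0.7285, 0.222, 0.246]
eef_rot: [0.125, 0.992, 0.001, 0.002]
contact_force: [-0.3, 1.0, 0.3]
opening: 0.401
finger_force: 0.0
top 62 ((646.59912109375, 262.6058349609375), (57.8002815246582, 29.835041046142578), 26.37936019897461)
scene 496 ((692.6937866210938, 229.73956298828125), (63.797935485839844, 132.15969848632812), 76.8245849609375)
handle top 328 [0.72401798 0.22289852 0.13254028] [  2.96674168   1.22061725 109.54031489]
0.06 60 [  7.25989212   1.27859702 171.50571763]
0.08 75 [  7.22893467   0.95416733 151.9765529 ]
0.1 92 [  7.30417846   1.14063964 132.18170772]
0.12 324 [  2.91287058   1.21185425 109.37684197]
counter [28.85 -5.75  4.2 ]
```

The boat stands upright in the tub: the handle's front face is at constant x. Now the counter.

```bash
python3 -m creep '[{"grip":-0.2,"tx":2,"ty":-0.6,"tz":0,"spin":0},{"grip":-0.2,"tx":3.8,"ty":-0.8,"tz":0,"spin":0},{"grip":-0.2,"tx":3.8,"ty":-0.8,"tz":0,"spin":0},{"grip":-0.2,"tx":3.8,"ty":-0.8,"tz":0,"spin":0},{"grip":-0.2,"tx":3.8,"ty":-0.8,"tz":0,"spin":0},{"grip":-0.2,"tx":3.8,"ty":-0.8,"tz":0,"spin":0},{"grip":-0.2,"tx":3.8,"ty":-0.6,"tz":0,"spin":0},{"grip":-0.2,"tx":3.5,"ty":-0.4,"tz":0,"spin":0}]' |tail -5
python3 -m creep '[{"grip":-0.2,"tx":0.5,"ty":0,"tz":0,"spin":-6},{"grip":-0.2,"tx":0,"ty":0,"tz":0,"spin":-5.7},{"grip":-0.2,"tx":0,"ty":0,"tz":1,"spin":0},{"grip":-0.2,"tx":0,"ty":0,"tz":2,"spin":0},{"grip":-0.2,"tx":0,"ty":0,"tz":0,"spin":0},{"grip":-0.2,"tx":0,"ty":0,"tz":0,"spin":0},{"grip":-0.2,"tx":0,"ty":0,"tz":0,"spin":0}]' |tail -5
python3 - <<'E'
from h import *
p,q=tool(); snap('wrist','w27'); P,u,v=cloud('w27'); T=q.inv().apply(P-p)*1000
near=(P[:,0]>.34)&(P[:,0]<.52)&(P[:,1]>.16)&(P[:,1]<.32)
m=near&(P[:,2]>.067)&(P[:,2]<.079); print('top face',cv2.minAreaRect((P[m,:2]*1000).astype(np.float32)))
w=near&(P[:,2]>.079)&(P[:,2]<.092); print('wheel',w.sum(),cv2.minAreaRect((P[w,:2]*1000).astype(np.float32)),P[w,2].max(),T[w].mean(0),T[w].min(0),T[w].max(0))
im=cv2.imread('pics/w27.png'); print(u[m].min(),u[m].max(),v[m].min(),v[m].max())
tp=cv2.imread('pics/tub_top.png')[225:278,195:240]
cr=im[max(v[m].min()-5,0):v[m].max()+5,max(u[m].min()-5,0):u[m].max()+5]; cv2.imwrite('pics/w27c.png',cv2.resize(cr,None,fx=3,fy=3,interpolation=cv2.INTER_CUBIC)); print(cr.shape)
E
```

```text
tool_pos: [0.4361, 0.2357, 0.2417]
eef_rot: [0.125, 0.992, -0.001, -0.001]
contact_force: [-0.7, 1.6, -0.2]
opening: 0.4
finger_force: 0.0
tool_pos: [0.4342, 0.2382, 0.2127]
eef_rot: [0.023, 1.0, -0.0, -0.0]
contact_force: [0.6, -0.0, -0.5]
opening: 0.401
finger_force: 0.0
top face ((431.85394287109375, 237.31985473632812), (80.50263977050781, 101.34453582763672), 85.36923217773438)
wheel 656 ((433.9721984863281, 252.93194580078125), (12.128299713134766, 47.538604736328125), 85.26051330566406) 0.08808846270413424 [  3.32841626  14.69878531 128.95653379] [-22.81321034   8.33135585 124.60062664] [ 24.77094257  21.36178901 133.52997406]
240 330 136 243
(117, 100, 3)
```

Counter centre is (0.4319,0.2373) with yaw -4.7°, and the wheel top is at (0.433,0.253). I align and descend for the pinch.

```bash
python3 -m creep '[{"grip":-0.3,"tx":0,"ty":0,"tz":0,"spin":2.1},{"grip":-0.3,"tx":0,"ty":0,"tz":0,"spin":0},{"grip":-0.3,"tx":0,"ty":0,"tz":0,"spin":0},{"grip":-0.3,"tx":0,"ty":0,"tz":0,"spin":0}]' |tail -5
python3 - <<'E'
from h import *
snap('wrist','d0'); a=np.radians(-4.7)
print(to([.4332-.012*np.cos(a),.2530-.012*np.sin(a),.0775]))
E
```

```text
tool_pos: [0.4346, 0.2384, 0.2131]
eef_rot: [0.041, 0.999, 0.0, 0.0]
contact_force: [-0.6, -0.4, -0.1]
opening: 0.35
finger_force: 0.0
[ 1.46  1.45 13.55]
```

```bash
python3 -m creep '[{"grip":-0.3,"tx":0.7,"ty":0.7,"tz":2,"spin":0},{"grip":-0.3,"tx":0.75,"ty":0.75,"tz":3,"spin":0},{"grip":-0.3,"tx":0,"ty":0,"tz":3,"spin":0},{"grip":-0.3,"tx":0,"ty":0,"tz":3,"spin":0},{"grip":-0.3,"tx":0,"ty":0,"tz":1.7,"spin":0},{"grip":-0.3,"tx":0,"ty":0,"tz":0.8,"spin":0},{"grip":-0.3,"tx":0,"ty":0,"tz":0,"spin":0},{"grip":-0.3,"tx":0,"ty":0,"tz":0,"spin":0}]' |tail -5
python3 -m creep '[{"grip":-1,"tx":0,"ty":0,"tz":0,"spin":0},{"grip":-1,"tx":0,"ty":0,"tz":0,"spin":0},{"grip":-1,"tx":0,"ty":0,"tz":0,"spin":0},{"grip":-1,"tx":0,"ty":0,"tz":0,"spin":0},{"grip":-1,"tx":0,"ty":0,"tz":0,"spin":0},{"grip":-1,"tx":0,"ty":0,"tz":0,"spin":0}]' 15 |tail -5
```

```text
tool_pos: [0.4214, 0.2542, 0.0781]
eef_rot: [0.041, 0.999, 0.0, 0.0]
contact_force: [0.5, -0.8, 0.2]
opening: 0.346
finger_force: 0.0
tool_pos: [0.4217, 0.2541, 0.0786]
eef_rot: [0.041, 0.999, 0.0, 0.001]
contact_force: [-0.7, -0.1, 7.4]
opening: 0.131
finger_force: 15.0
```

```bash
python3 -m creep '[{"grip":-1,"tx":-0.4,"ty":0,"tz":-0.1,"spin":0},{"grip":-1,"tx":-0.4,"ty":0,"tz":-0.06,"spin":0},{"grip":-1,"tx":-0.4,"ty":0,"tz":-0.02,"spin":0},{"grip":-1,"tx":-0.4,"ty":0,"tz":0.02,"spin":0},{"grip":-1,"tx":-0.4,"ty":0,"tz":0.06,"spin":0},{"grip":-1,"tx":-0.4,"ty":0,"tz":0.1,"spin":0},{"grip":-1,"tx":0,"ty":0,"tz":0,"spin":0},{"grip":-1,"tx":0,"ty":0,"tz":0,"spin":0}]' |tail -5
python3 -m creep '[{"grip":-0.3,"tx":0,"ty":0,"tz":0,"spin":0},{"grip":-0.3,"tx":0,"ty":0,"tz":0,"spin":0},{"grip":-0.3,"tx":0,"ty":0,"tz":0,"spin":0},{"grip":-0.3,"tx":0,"ty":0,"tz":-2.5,"spin":0},{"grip":-0.3,"tx":0,"ty":0,"tz":-2.5,"spin":0},{"grip":-0.3,"tx":0.6,"ty":0,"tz":-3,"spin":0},{"grip":-0.3,"tx":0.6,"ty":-0.5,"tz":-3,"spin":0},{"grip":-0.3,"tx":0,"ty":-0.95,"tz":-2.5,"spin":0}]' |tail -5
python3 -m creep '[{"grip":-0.3,"tx":-0.26,"ty":0,"tz":0,"spin":0},{"grip":-0.3,"tx":0,"ty":0,"tz":0,"spin":0},{"grip":-0.3,"tx":0,"ty":0,"tz":0,"spin":0},{"grip":-0.3,"tx":0,"ty":0,"tz":0,"spin":0}]' |tail -5
python3 - <<'E'
from h import *
snap('wrist','d1'); 
A=[]
for f,p,q in (('d0',[.4346,.2384,.2131],[.041,.999,0,0]),):
    pass
def px(c,P):
    E=np.array(c['extrinsics']); k=E[:3,:3]@P+E[:3,3]; n=np.hypot(k[0],k[1]); t=np.arctan2(n,k[2]); return c['cx']+c['fx']*t*k[0]/n, c['cy']+c['fy']*t*k[1]/n
a=np.radians(-4.7); ctr=np.array([.4319,.2373,.073]); ex=np.array([np.cos(a),np.sin(a),0]);ey=np.array([-np.sin(a),np.cos(a),0])
def rect(f,res=0.25,hx=30,y0=-28,y1=30):   # rectified top face, 4 px/mm ; rows: +x up, cols: +y left
    im,_,c=load(f); xs=np.arange(hx,-hx,-res); ys=np.arange(y1,y0,-res)
    mx=np.array([[px(c,ctr+ex*x/1000+ey*y/1000) for y in ys] for x in xs],np.float32)
    return cv2.remap(im,mx[...,0],mx[...,1],cv2.INTER_CUBIC)
r0,r1=rect('d0'),rect('d1'); cv2.imwrite('pics/r0.png',r0); cv2.imwrite('pics/r1.png',r1); print(r0.shape)
g=lambda r:cv2.cvtColor(r,cv2.COLOR_BGR2GRAY).astype(int)
for r_ in(r0,r1):
    k=g(r_)[40:200:6, (30+9-12)*4:(30+9+12)*4:2]
    for row in k: print(''.join('.-+#'[min(3,max(0,int((200-x)//45)))] for x in row))
    print()
E
```

```text
tool_pos: [0.4458, 0.252, 0.0774]
eef_rot: [0.041, 0.999, 0.0, 0.0]
contact_force: [-1.2, 1.8, -2.5]
opening: 0.13
finger_force: 15.0
tool_pos: [0.4313, 0.2396, 0.2149]
eef_rot: [0.04, 0.999, 0.001, 0.001]
contact_force: [0.3, 0.8, 0.5]
opening: 0.347
finger_force: 0.0
tool_pos: [0.4342, 0.2379, 0.2117]
eef_rot: [0.041, 0.999, -0.001, -0.001]
contact_force: [-0.2, -0.8, -0.6]
opening: 0.351
finger_force: 0.0
(240, 232, 3)
++++++++++++++++++++++++++++++++++++++++++++++++
++++++++++++++++++++++++++++++++++++++++++++++++
++++++++++++++++++++++++++++++++++++++++++++++++
++++++++++++++++++++++++++++++++++++++++++++++++
++++++++++++++++++++++++++++++++++++++++++++++++
++++++++++++++++++++++++++++++++++++++++++++++++
++++++++++++++++++++++++++++++++++++++++++++++++
++++++++++++++++++++++++++++++++++++++++++++++++
++++++++###################################+++++
+++++++---------++++++++++++++++----------++++++
+++++----.....---+++++++++++++++---....-----++++
+++++----......--+++---------+++---.....---+++++
+++++---.......--++++--------+++--.......---++++
+++++---........--+++++++++++++--....
[... 1272 characters left out ...]
......---+++++
+++++---...................--+++--.......---++++
+++++---....................-----........---++++
+++++---.................................---++++
+++++---.................................---++++
+++++---..............---...--...........---++++
+++++---.......---+++++++++++++---......---+++++
++++++++------++++#############+++----++++++++++
++++++++++++++++++++++++++++++++++++++++++++++++
++++++++++++++++++++++++++++++++++++++++++++++++
++++++++++++++++++++++++++++++++++++++++++++++++
++++++++++++++++++++++++++++++++++++++++++++++++
++++++++++++++++++++++++++++++++++++++++++++++++
++++++++++++++++++++++++++++++++++++++++++++++++
++++++++++++++++++++++++++++++++++++++++++++++++
```

The ASCII crops suggest about one digit of advance, but parallax at this angle is unclear. I put the camera straight above the window.

```bash
cat >> h.py <<'E'
def px(c,P):
    E=np.array(c['extrinsics']); k=E[:3,:3]@P+E[:3,3]; n=np.hypot(k[0],k[1]); t=np.arctan2(n,k[2]); return c['cx']+c['fx']*t*k[0]/n, c['cy']+c['fy']*t*k[1]/n
def rect(f,res=0.25,hx=16,y0=-24,y1=6,z=.073):   # housing frame; rows: +x up, cols: +y left
    a=np.radians(-4.7); ctr=np.array([.4319,.2373,z]); ex=np.array([np.cos(a),np.sin(a),0]);ey=np.array([-np.sin(a),np.cos(a),0])
    im,_,c=load(f); xs=np.arange(hx,-hx,-res); ys=np.arange(y1,y0,-res)
    mx=np.array([[px(c,ctr+ex*x/1000+ey*y/1000) for y in ys] for x in xs],np.float32)
    return cv2.remap(im,mx[...,0],mx[...,1],cv2.INTER_CUBIC)
def show(f):
    k=cv2.cvtColor(rect(f),cv2.COLOR_BGR2GRAY); lo,hi=k.min(),k.max()
    for i in range(0,k.shape[0],4): print('%5.1f '%(16-i*.25),''.join('#+-. '[int(4.99*(int(x)-int(lo))/(int(hi)-int(lo)+1))] for x in k[i,::2]))
E
python3 -m creep '[{"grip":-0.3,"tx":-2,"ty":0,"tz":0,"spin":0},{"grip":-0.3,"tx":-3,"ty":-0.1,"tz":0,"spin":0},{"grip":-0.3,"tx":-2.8,"ty":-0.1,"tz":2,"spin":0},{"grip":-0.3,"tx":0,"ty":0,"tz":3,"spin":0},{"grip":-0.3,"tx":0,"ty":0,"tz":3,"spin":0},{"grip":-0.3,"tx":0,"ty":0,"tz":1,"spin":0},{"grip":-0.3,"tx":0,"ty":0,"tz":0,"spin":0},{"grip":-0.3,"tx":0,"ty":0,"tz":0,"spin":0}]' |tail -5
python3 - <<'E'
from h import *
snap('wrist','d2'); c=optics.get_calibration('wrist'); print(np.linalg.inv(np.array(c['extrinsics']))[:3,3]); show('d2')
P,u,v=cloud('d2'); a=np.radians(-4.7); X=(P[:,0]-.4319)*np.cos(a)+(P[:,1]-.2373)*np.sin(a); Y=-(P[:,0]-.4319)*np.sin(a)+(P[:,1]-.2373)*np.cos(a)
for x0 in range(-14,14,2):
    m=(abs(Y+.009)<.004)&(X>x0/1e3)&(X<(x0+2)/1e3)&(P[:,2]>.03); print(x0,P[m,2].mean().round(4) if m.any() else None,end=' ')
w=(abs(Y-.016)<.012)&(abs(X)<.05)&(P[:,2]>.079); print('wheel',X[w].min(),X[w].max(),Y[w].mean())
E
```

```text
tool_pos: [0.5115, 0.2303, 0.1225]
eef_rot: [0.04, 0.999, -0.0, -0.001]
contact_force: [-0.4, 0.2, -0.1]
opening: 0.349
finger_force: 0.0
[0.43089704 0.23742453 0.26972333]
 16.0  .......--+++++++++++++++++++++++++++++++++++++++++++++++++++
 15.0  ........-+++++++++++++++++++++++++++++++++++++++++++++++++++
 14.0  ........----++++++++++++++++++++++++++++++++++++++++++++++++
 13.0  ...........--+++++++++++++++++++++++++++++++++++++++++++++++
 12.0  ............-+++++++++++++++++++++++++++++++++++++++++++++++
 11.0  .............-++++++++++++++++++++++++++++++++++++++++++++++
 10.0  ........-----+++++++++++++++++++++++++++++++++++++++++++++++
  9.0  ........--+########################################+++++++++
  8.0  .........---++++++#################################+++++++++
  7.0  ............    .-----------------+##+----------++++++++++++
  6.0  ............     ................--+#+-........-++++++++++++
  5.0  ............        ..............-+#+-........-++++++++++++
  4.0  .............         ............-+#+-........-++++++++++++
  3.0  .............         ............-+
[... 752 characters left out ...]
--------++++++++++++
 -9.0  ..........-++######################################+++++++++
-10.0  ..........-++++++++++++++++++++++++++##############+++++++++
-11.0  ....................................--++++++++++++++++++++++
-12.0  ....................................-+++++++++++++++++++++++
-13.0  ....................................-+++++++++++++++++++++++
-14.0  ....................................-+++++++++++++++++++++++
-15.0  ....................................---+++++++++++++++++++++
-14 0.0733 -12 0.0736 -10 0.0731 -8 0.0714 -6 0.0709 -4 0.0711 -2 0.0712 0 0.0714 2 0.0711 4 0.0706 6 0.0711 8 0.0738 10 0.0734 12 0.0732 wheel -0.025261350663344652 0.0499978536012904 0.0195785768406132
```

```bash
python3 - <<'E'
from h import *
for f in('d0','d2'):
    k=cv2.cvtColor(rect(f,z=.071),cv2.COLOR_BGR2GRAY)[24:108,20:100]; lo,hi=np.percentile(k,[2,98])
    for i in range(0,k.shape[0],3): print('%5.1f '%(10-i*.25),''.join('#+-. '[int(np.clip(4.99*(float(x)-lo)/(hi-lo+1),0,4))] for x in k[i,::1]))
E
```

```text
10.0  ++##############################################################################
  9.2  +###############################################################################
  8.5  +++#############################################################################
  7.8  ++++++++++++++++++++++++++##########################++++++++++++++++++++++++++++
  7.0  ++------..............---+++#####################+++++----................----++
  6.2  +----......        .....--++######################++++---....       .........---
  5.5  ----....              ...--++####++++++++++++++++++++++--...              ...---
  4.8  ----....               ..--++++++-----........----+++++--...              ...---
  4.0  ----...                ..--+++---.....       ....--++++--...               ..---
  3.2  ----...                ..---++---...         ....---+++--...               ..---
  2.5  ----...                ..--+++++---...........----+++++--..                ..---
  1.8  ----...                ..--+++##++++++++++++++++++++++--..                 ...--
  1.0  ----..                  ...--+++++++++
[... 3126 characters left out ...]
.0  ....                                    ..................................---+++
 -5.8  ...                                    ...--------------..................---+++
 -6.5  ....                      .--++++++++++++###########+++--.................---+++
 -7.2  ........              ...--+##########################++--................---+++
 -8.0  ....---------------------++#####++++++++++++++++++#####++--------------------+++
 -8.8  ---++++++++++++++++++++++#########++++++++++++############+++++++++++++++++#####
 -9.5  -+++############################################################################
-10.2  ---+++++++++++++++++++++++++++++++------------------+++#########################
```

The digits read 6 at the start (d0) and 7, rolled about 0.2 rad past centre, now (d2), with 8 coming up. So the angle is about 4.6 rad, and the target of 1.257 needs about -3.34 rad, i.e. roughly 130 mm of rolling towards -x.

```bash
python3 - <<'E'
from h import *
a=np.radians(-4.7); print(to([.4332+.015*np.cos(a),.2530+.015*np.sin(a),.0765]))
E
```

```text
[6.56 1.58 4.7 ]
```

```bash
python3 -m creep '[{"grip":-0.3,"tx":2.2,"ty":0.5,"tz":0,"spin":0},{"grip":-0.3,"tx":2.2,"ty":0.5,"tz":0,"spin":0},{"grip":-0.3,"tx":2.1,"ty":0.55,"tz":0,"spin":0},{"grip":-0.3,"tx":0,"ty":0,"tz":1.5,"spin":0},{"grip":-0.3,"tx":0,"ty":0,"tz":2,"spin":0},{"grip":-0.3,"tx":0,"ty":0,"tz":1.1,"spin":0},{"grip":-0.3,"tx":0,"ty":0,"tz":0,"spin":0},{"grip":-0.3,"tx":0,"ty":0,"tz":0,"spin":0}]' |tail -5
python3 -m creep '[{"grip":-1,"tx":0,"ty":0,"tz":0,"spin":0},{"grip":-1,"tx":0,"ty":0,"tz":0,"spin":0},{"grip":-1,"tx":0,"ty":0,"tz":0,"spin":0},{"grip":-1,"tx":0,"ty":0,"tz":0,"spin":0},{"grip":-1,"tx":0,"ty":0,"tz":0,"spin":0}]' 15 |tail -5
python3 -m creep '[{"grip":-1,"tx":0.5,"ty":0,"tz":-0.14,"spin":0},{"grip":-1,"tx":0.5,"ty":0,"tz":-0.08,"spin":0},{"grip":-1,"tx":0.5,"ty":0,"tz":-0.03,"spin":0},{"grip":-1,"tx":0.5,"ty":0,"tz":0.03,"spin":0},{"grip":-1,"tx":0.5,"ty":0,"tz":0.08,"spin":0},{"grip":-1,"tx":0.5,"ty":0,"tz":0.14,"spin":0},{"grip":-1,"tx":0,"ty":0,"tz":0,"spin":0},{"grip":-1,"tx":0,"ty":0,"tz":0,"spin":0}]' |tail -5
python3 -m creep '[{"grip":-0.3,"tx":0,"ty":0,"tz":0,"spin":0},{"grip":-0.3,"tx":0,"ty":0,"tz":0,"spin":0},{"grip":-0.3,"tx":0,"ty":0,"tz":0,"spin":0},{"grip":-0.3,"tx":-1,"ty":0,"tz":0,"spin":0},{"grip":-0.3,"tx":-1,"ty":0,"tz":0,"spin":0},{"grip":-0.3,"tx":-1,"ty":0,"tz":0,"spin":0},{"grip":-0.3,"tx":0,"ty":0,"tz":0,"spin":0},{"grip":-0.3,"tx":0,"ty":0,"tz":0,"spin":0}]' |tail -5
python3 - <<'E'
from h import *
snap('wrist','d3'); k=cv2.cvtColor(rect('d3',z=.071),cv2.COLOR_BGR2GRAY)[24:108,20:100]; lo,hi=np.percentile(k,[2,98])
for i in range(0,k.shape[0],3): print('%5.1f '%(10-i*.25),''.join('#+-. '[int(np.clip(4.99*(float(x)-lo)/(hi-lo+1),0,4))] for x in k[i,::2]))
E
```

```text
tool_pos: [0.4491, 0.2514, 0.0779]
eef_rot: [0.041, 0.999, 0.001, 0.001]
contact_force: [-0.2, 0.3, -0.8]
opening: 0.346
finger_force: 0.0
tool_pos: [0.4495, 0.2518, 0.0776]
eef_rot: [0.041, 0.999, 0.001, 0.001]
contact_force: [-0.1, 2.0, 5.4]
opening: 0.131
finger_force: 15.0
tool_pos: [0.4186, 0.2542, 0.0773]
eef_rot: [0.04, 0.999, 0.001, 0.0]
contact_force: [-0.5, 2.7, 7.7]
opening: 0.133
finger_force: 15.0
tool_pos: [0.4497, 0.2502, 0.0766]
eef_rot: [0.042, 0.999, 0.0, 0.0]
contact_force: [0.2, -0.0, -0.4]
opening: 0.343
finger_force: 0.0
 10.0  +#######################################
  9.2  +#######################################
  8.5  -+++###################################+
  7.8  ---+++++++++++##############++++++++++++
  7.0  ---..........+#############+..........-+
  6.2  --..        .-############+-          -+
  5.5  --..        .+##-----.----..          -+
  4.8  ---.        .-#+.                     --
  4.0  ---.        .-++.                     .-
  3.2  ---          -++.   .......           .-
  2.5  --.          -##+----++++---.         .-
  1.8  --.          -#############+.         .-
  1.0  --.          -##-.......-+#+.         .-
  0.2  --.          -++.        -#+.         .-
 -0.5  --.          -++.        -#+.         .-
 -1.2  --.          -++.        -#+.         .-
 -2.0  --.          -++-.......-+#+.         .-
 -2.8  --.          -+###++++++###+.         .-
 -3.5  --.          .-++++++++++++-.         .-
 -4.2  --.           .............           .-
 -5.0  --.                                   .-
 -5.8  --.                                   .+
 -6.5  --.                                   .+
 -7.2  ---...................................-+
 -8.0  ++#+++++++++++++++++++++++++++++++++++##
 -8.8  ++######################################
 -9.5  -+++++++++++++++++++++++++++++++++++++++
-10.2  ----------------------------------------
```

A clear "6", just past centre (about 3.84 rad). About 102 mm remain, so three more strokes of 30 mm and then a measured one.

```bash

python3 -m creep '[{"grip":-1,"tx":0,"ty":0,"tz":0,"spin":0},{"grip":-1,"tx":0,"ty":0,"tz":0,"spin":0},{"grip":-1,"tx":0,"ty":0,"tz":0,"spin":0},{"grip":-1,"tx":0,"ty":0,"tz":0,"spin":0},{"grip":-1,"tx":0,"ty":0,"tz":0,"spin":0}]' 15 |tail -2
python3 -m creep '[{"grip":-1,"tx":0.5,"ty":0,"tz":-0.14,"spin":0},{"grip":-1,"tx":0.5,"ty":0,"tz":-0.08,"spin":0},{"grip":-1,"tx":0.5,"ty":0,"tz":-0.03,"spin":0},{"grip":-1,"tx":0.5,"ty":0,"tz":0.03,"spin":0},{"grip":-1,"tx":0.5,"ty":0,"tz":0.08,"spin":0},{"grip":-1,"tx":0.5,"ty":0,"tz":0.14,"spin":0},{"grip":-1,"tx":0,"ty":0,"tz":0,"spin":0},{"grip":-1,"tx":0,"ty":0,"tz":0,"spin":0}]' |tail -5
python3 -m creep '[{"grip":-0.3,"tx":0,"ty":0,"tz":0,"spin":0},{"grip":-0.3,"tx":0,"ty":0,"tz":0,"spin":0},{"grip":-0.3,"tx":0,"ty":0,"tz":0,"spin":0},{"grip":-0.3,"tx":-1,"ty":0,"tz":0,"spin":0},{"grip":-0.3,"tx":-1,"ty":0,"tz":0,"spin":0},{"grip":-0.3,"tx":-1,"ty":0,"tz":0,"spin":0},{"grip":-0.3,"tx":0,"ty":0,"tz":0,"spin":0},{"grip":-0.3,"tx":0,"ty":0,"tz":0,"spin":0}]' |tail -5
python3 -m creep '[{"grip":-1,"tx":0,"ty":0,"tz":0,"spin":0},{"grip":-1,"tx":0,"ty":0,"tz":0,"spin":0},{"grip":-1,"tx":0,"ty":0,"tz":0,"spin":0},{"grip":-1,"tx":0,"ty":0,"tz":0,"spin":0},{"grip":-1,"tx":0,"ty":0,"tz":0,"spin":0}]' 15 |tail -2
python3 -m creep '[{"grip":-1,"tx":0.5,"ty":0,"tz":-0.14,"spin":0},{"grip":-1,"tx":0.5,"ty":0,"tz":-0.08,"spin":0},{"grip":-1,"tx":0.5,"ty":0,"tz":-0.03,"spin":0},{"grip":-1,"tx":0.5,"ty":0,"tz":0.03,"spin":0},{"grip":-1,"tx":0.5,"ty":0,"tz":0.08,"spin":0},{"grip":-1,"tx":0.5,"ty":0,"tz":0.14,"spin":0},{"grip":-1,"tx":0,"ty":0,"tz":0,"spin":0},{"grip":-1,"tx":0,"ty":0,"tz":0,"spin":0}]' |tail -5
python3 -m creep '[{"grip":-0.3,"tx":0,"ty":0,"tz":0,"spin":0},{"grip":-0.3,"tx":0,"ty":0,"tz":0,"spin":0},{"grip":-0.3,"tx":0,"ty":0,"tz":0,"spin":0},{"grip":-0.3,"tx":-1,"ty":0,"tz":0,"spin":0},{"grip":-0.3,"tx":-1,"ty":0,"tz":0,"spin":0},{"grip":-0.3,"tx":-1,"ty":0,"tz":0,"spin":0},{"grip":-0.3,"tx":0,"ty":0,"tz":0,"spin":0},{"grip":-0.3,"tx":0,"ty":0,"tz":0,"spin":0}]' |tail -5
cat >> h.py <<'E'
def dig(f):
    snap('wrist',f); k=cv2.cvtColor(rect(f,z=.071),cv2.COLOR_BGR2GRAY)[24:108,20:100]; lo,hi=np.percentile(k,[2,98])
    for i in range(0,k.shape[0],3): print('%5.1f '%(10-i*.25),''.join('#+-. '[int(np.clip(4.99*(float(x)-lo)/(hi-lo+1),0,4))] for x in k[i,::2]))
E
python3 -c "
from h import *
dig('d4')"
```

```text
opening: 0.132
finger_force: 15.0
tool_pos: [0.4178, 0.2543, 0.0771]
eef_rot: [0.04, 0.999, 0.001, -0.0]
contact_force: [0.2, 4.3, 6.2]
opening: 0.136
finger_force: 15.0
tool_pos: [0.4497, 0.2501, 0.0766]
eef_rot: [0.042, 0.999, 0.0, 0.0]
contact_force: [-0.4, 0.3, -0.2]
opening: 0.349
finger_force: 0.0
opening: 0.129
finger_force: 15.0
tool_pos: [0.4178, 0.2543, 0.0771]
eef_rot: [0.04, 0.999, 0.001, -0.0]
contact_force: [-0.6, 4.0, 5.7]
opening: 0.133
finger_force: 15.0
tool_pos: [0.4497, 0.2501, 0.0766]
eef_rot: [0.042, 0.999, 0.0, 0.0]
contact_force: [-0.3, -0.9, 0.3]
opening: 0.349
finger_force: 0.0
 10.0  +#######################################
  9.2  ++######################################
  8.5  -+++###################################+
  7.8  ---+++++++++++##############++++++++++++
  7.0  ---..........-#############+..........-+
  6.2  ---.        .-++###++++++++-          -+
  5.5  --..         ..............           .-
  4.8  ---.                                  .-
  4.0  --.                                   .-
  3.2  --.                                   .-
  2.5  --
[... 154 characters left out ...]
 .+-.        -++.         .-
 -0.5  --.          -++.        -++.         .-
 -1.2  --.          -++.        -++.         .-
 -2.0  --.          -++.        -++.         .-
 -2.8  --.          -++.       .-#+.         .-
 -3.5  --.          -++-.......-+#+.         .-
 -4.2  --.          -+##+++++++###+.         .-
 -5.0  --.          .----------+##+.         .+
 -5.8  --.                     .+#+.         .-
 -6.5  --.                     .-#+.         .-
 -7.2  ---.....................-+#+-.........-+
 -8.0  ++++++++++++++++++++++#+#####++++++++###
 -8.8  ++######################################
 -9.5  -+++++++++++++++++++++++++++++++++++++++
-10.2  ----------------------------------------
```

The window now shows "4" at about -4.4 mm (2.34 rad). One more full stroke, then 13.5 mm.

```bash

python3 -m creep '[{"grip":-1,"tx":0,"ty":0,"tz":0,"spin":0},{"grip":-1,"tx":0,"ty":0,"tz":0,"spin":0},{"grip":-1,"tx":0,"ty":0,"tz":0,"spin":0},{"grip":-1,"tx":0,"ty":0,"tz":0,"spin":0},{"grip":-1,"tx":0,"ty":0,"tz":0,"spin":0}]' 15 |tail -2
python3 -m creep '[{"grip":-1,"tx":0.5,"ty":0,"tz":-0.14,"spin":0},{"grip":-1,"tx":0.5,"ty":0,"tz":-0.08,"spin":0},{"grip":-1,"tx":0.5,"ty":0,"tz":-0.03,"spin":0},{"grip":-1,"tx":0.5,"ty":0,"tz":0.03,"spin":0},{"grip":-1,"tx":0.5,"ty":0,"tz":0.08,"spin":0},{"grip":-1,"tx":0.5,"ty":0,"tz":0.14,"spin":0},{"grip":-1,"tx":0,"ty":0,"tz":0,"spin":0},{"grip":-1,"tx":0,"ty":0,"tz":0,"spin":0}]' |tail -5
python3 -m creep '[{"grip":-0.3,"tx":0,"ty":0,"tz":0,"spin":0},{"grip":-0.3,"tx":0,"ty":0,"tz":0,"spin":0},{"grip":-0.3,"tx":0,"ty":0,"tz":0,"spin":0},{"grip":-0.3,"tx":-0.8,"ty":0,"tz":-0.1,"spin":0},{"grip":-0.3,"tx":-0.8,"ty":0,"tz":-0.1,"spin":0},{"grip":-0.3,"tx":-0.6,"ty":0,"tz":0,"spin":0},{"grip":-0.3,"tx":0,"ty":0,"tz":0,"spin":0},{"grip":-0.3,"tx":0,"ty":0,"tz":0,"spin":0}]' |tail -5
python3 -m creep '[{"grip":-1,"tx":0,"ty":0,"tz":0,"spin":0},{"grip":-1,"tx":0,"ty":0,"tz":0,"spin":0},{"grip":-1,"tx":0,"ty":0,"tz":0,"spin":0},{"grip":-1,"tx":0,"ty":0,"tz":0,"spin":0},{"grip":-1,"tx":0,"ty":0,"tz":0,"spin":0}]' 15 |tail -2
python3 -m creep '[{"grip":-1,"tx":0.45,"ty":0,"tz":-0.03,"spin":0},{"grip":-1,"tx":0.45,"ty":0,"tz":0,"spin":0},{"grip":-1,"tx":0.45,"ty":0,"tz":0.03,"spin":0},{"grip":-1,"tx":0,"ty":0,"tz":0,"spin":0},{"grip":-1,"tx":0,"ty":0,"tz":0,"spin":0},{"grip":-1,"tx":0,"ty":0,"tz":0,"spin":0}]' |tail -5
python3 -m creep '[{"grip":-0.3,"tx":0,"ty":0,"tz":0,"spin":0},{"grip":-0.3,"tx":0,"ty":0,"tz":0,"spin":0},{"grip":-0.3,"tx":0,"ty":0,"tz":0,"spin":0},{"grip":-0.3,"tx":0,"ty":0,"tz":-2,"spin":0},{"grip":-0.3,"tx":0,"ty":0,"tz":-2,"spin":0},{"grip":-0.3,"tx":-2.5,"ty":-0.7,"tz":0,"spin":0},{"grip":-0.3,"tx":-2.5,"ty":-0.7,"tz":0,"spin":0},{"grip":-0.3,"tx":-3,"ty":-0.2,"tz":0,"spin":0}]' |tail -5
python3 -m creep '[{"grip":-0.3,"tx":0,"ty":0,"tz":0,"spin":0},{"grip":-0.3,"tx":0,"ty":0,"tz":0,"spin":0},{"grip":-0.3,"tx":0,"ty":0,"tz":0,"spin":0}]'
python3 -c "
from h import *
dig('d5')"
```

```text
opening: 0.136
finger_force: 15.0
tool_pos: [0.4178, 0.2542, 0.0771]
eef_rot: [0.04, 0.999, 0.001, -0.0]
contact_force: [-1.1, 4.3, 6.4]
opening: 0.135
finger_force: 15.0
tool_pos: [0.4413, 0.2509, 0.0786]
eef_rot: [0.042, 0.999, 0.0, 0.0]
contact_force: [-0.4, 0.2, 0.1]
opening: 0.348
finger_force: 0.0
opening: 0.136
finger_force: 15.0
tool_pos: [0.4272, 0.2535, 0.0792]
eef_rot: [0.041, 0.999, 0.001, 0.0]
contact_force: [1.1, 4.0, 5.9]
opening: 0.132
finger_force: 15.0
tool_pos: [0.5044, 0.2274, 0.1186]
eef_rot: [0.041, 0.999, -0.002, -0.002]
contact_force: [0.0, 0.5, -0.7]
opening: 0.352
finger_force: 0.0
clock: 52.23
tool_pos: [0.504, 0.2292, 0.1181]
eef_rot: [0.041, 0.999, -0.001, -0.001]
contact_force: [-0.7, -0.4, -0.4]
opening: 0.35
finger_force: 0.0
 10.0  ++++++++++++++++++++++++++++++++++++++++
  9.2  +#######################################
  8.5  +#######################################
  7.8  ---+++++++++++++++++++++++++++++++++++++
  7.0  ........--.---------------------------++
  6.2  ..     ......-+++++++++++++--........--+
  5.5  ..     ......-+############+-........
[... 311 characters left out ...]
.+############+--.........-+
 -0.5  ...         .+#+------------..........-+
 -1.2  ....        .-#+-.....................-+
 -2.0  ....        .-#+-.....................-+
 -2.8  ....        .-#+-.....................-+
 -3.5  ...         .-#++-----------..........-+
 -4.2  ..          .-+###+#######+--.........-+
 -5.0  ..           ..---++++++++--..........-+
 -5.8  ..               .....................-+
 -6.5  ..               .....................-+
 -7.2  ..        ............................-+
 -8.0  .........------------------------------+
 -8.8  --+++++++++++++++++++++++++++++++++++++#
 -9.5  -+##+###################################
-10.2  ----------------------++################
```

A "2" is centred within about 0.6 mm (0.02 rad). I raise the arm over the chamber to check for the balls through the slot, and take a last scene picture.

```bash
python3 -m creep '[{"grip":-0.3,"tx":0,"ty":0,"tz":-3,"spin":0},{"grip":-0.3,"tx":0,"ty":0,"tz":-3,"spin":0},{"grip":-0.3,"tx":0,"ty":0,"tz":-3,"spin":0},{"grip":-0.3,"tx":-2.5,"ty":-2.5,"tz":-2,"spin":0},{"grip":-0.3,"tx":-2.5,"ty":-3,"tz":0,"spin":0},{"grip":-0.3,"tx":-2.5,"ty":-3,"tz":0,"spin":0},{"grip":-0.3,"tx":-2.5,"ty":-3,"tz":0,"spin":0},{"grip":-0.3,"tx":-2.5,"ty":-3,"tz":0,"spin":0}]' |tail -5
python3 -m creep '[{"grip":-0.3,"tx":-2.5,"ty":-2,"tz":0,"spin":0},{"grip":-0.3,"tx":-2.5,"ty":0,"tz":0,"spin":0},{"grip":-0.3,"tx":0,"ty":0,"tz":0,"spin":0},{"grip":-0.3,"tx":0,"ty":0,"tz":0,"spin":0},{"grip":-0.3,"tx":0,"ty":0,"tz":0,"spin":0}]'
python3 - <<'E'
from h import *
snap('wrist','e1'); snap('scene','e2'); P,u,v=cloud('e1')
a=np.radians(4.2); dx=P[:,0]-.662; dy=P[:,1]-.0489; X=dx*np.cos(a)+dy*np.sin(a); Y=-dx*np.sin(a)+dy*np.cos(a)
m=(abs(X)<.09)&(abs(Y)<.066)&(P[:,2]<.06)&(P[:,2]>-.01); print(m.sum(),'floor z',np.median(P[m,2])); b=m&(P[:,2]>.012); print('balls pts',b.sum(),X[b].round(3)[::6],Y[b].round(3)[::6],P[b,2].max() if b.any() else 0)
w=cv2.convertScaleAbs(cv2.imread('pics/e1.png')[60:340,120:440],alpha=1.6); s=cv2.imread('pics/e2.png')[180:320,180:400]
w=cv2.resize(w,(400,350)); s=cv2.resize(cv2.convertScaleAbs(s,alpha=1.4),(400,255)); s=np.vstack([s,np.zeros((95,400,3),np.uint8)]); cv2.imwrite('pics/e.png',np.hstack([w,s]))
E
```

```text
tool_pos: [0.6175, 0.0745, 0.2286]
eef_rot: [0.04, 0.999, -0.0, -0.001]
contact_force: [0.1, 0.1, -0.6]
opening: 0.353
finger_force: 0.0
clock: 53.37
tool_pos: [0.6646, 0.0531, 0.2282]
eef_rot: [0.039, 0.999, 0.0, -0.001]
contact_force: [-0.8, 0.5, 0.1]
opening: 0.349
finger_force: 0.0
6141 floor z 0.0043998662898193115
balls pts 0 [] [] 0
```

View pics/e.png

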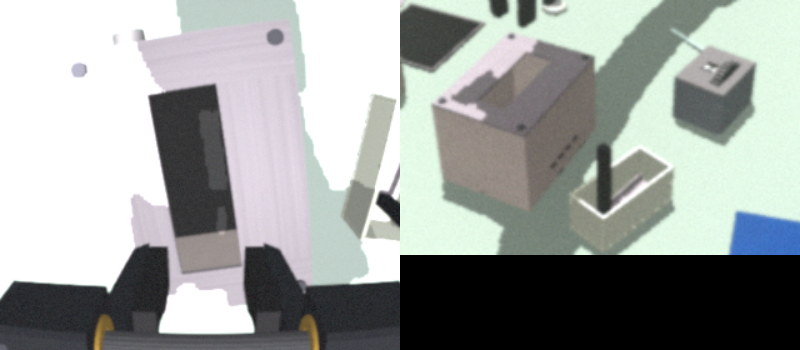

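The boat stands in the tub and the handle is upright. No ball shows on the visible strip of chamber floor, so I check the earlier depth maps for the balls on it.

```bash
python3 - <<'E'
from h import *
a=np.radians(4.2)
for f in ['w12','w14','w16','w17','w18','w19','w20','w21','w22','w23','w24','w25','e1']:
    P,u,v=cloud(f); dx=P[:,0]-.662; dy=P[:,1]-.0489; X=dx*np.cos(a)+dy*np.sin(a); Y=-dx*np.sin(a)+dy*np.cos(a)
    m=(abs(X)<.09)&(abs(Y)<.066)&(P[:,2]<.0255)&(P[:,2]>.010); fl=(abs(X)<.09)&(abs(Y)<.066)&(P[:,2]<.008)
    print(f,m.sum(),fl.sum(), np.c_[X[m],Y[m],P[m,2]].mean(0).round(3) if m.any() else '', 'floor seen X %.3f..%.3f Y %.3f..%.3f'%(X[fl].min(),X[fl].max(),Y[fl].min(),Y[fl].max()) if fl.any() else '')
E
```

```text
w12 0 2362  floor seen X -0.021..0.090 Y -0.039..0.035
w14 256 6640 [-0.043  0.01   0.019] floor seen X -0.055..0.077 Y -0.039..0.035
w16 0 1338  floor seen X -0.009..0.090 Y -0.039..0.035
w17 0 1029  floor seen X -0.006..0.090 Y -0.037..0.033
w18 0 4368  floor seen X -0.044..0.074 Y -0.038..0.035
w19 0 1084  floor seen X -0.005..0.090 Y -0.037..0.034
w20 0 4475  floor seen X -0.045..0.065 Y -0.038..0.035
w21 0 1337  floor seen X -0.052..0.089 Y -0.031..0.027
w22 0 0  
w23 0 0  
w24 12 0 [ 0.004 -0.066  0.018] 
w25 26 21 [ 0.034 -0.066  0.019] floor seen X -0.089..0.073 Y -0.066..-0.064
e1 0 6141  floor seen X -0.053..0.090 Y -0.042..0.021
```

In w14 the depth map shows a ball on the chamber floor at x=-0.043, with its top at the right height. The trough was already empty in that frame, so both balls are in the chamber. Handing in.

```bash
python3 -m creep '[{"grip":-0.3,"tx":0,"ty":0,"tz":0,"spin":0},{"grip":-0.3,"tx":0,"ty":0,"tz":0,"spin":0}]' | head -2; python3 -c "
from plant import workorder
print(workorder.finish_job())"
```

```text
clock: 53.63
tool_pos: [0.6657, 0.0518, 0.2289]
the job is handed in; nothing more can be done
None
```

The job is handed in, but no pass/fail result came back: both balls were tipped into the chamber (I only saw one of them on its floor, though the boat came out empty), the boat stands upright in the rinse tub, and the counter shows 2.

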